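# Release a gauge chest's spring latch with a pin and open its drawer

### The arm

A 6-joint arm with a two-finger parallel gripper is mounted at the origin on a cart in front of the work surface, level with it; the furniture and walls round the work are solid. World frame = base frame: x ahead of the robot, y to its left, z up, the work surface at z = 0. Lengths are in m, angles in rad, forces in N, time in s.
With the tool pointing down it reaches from about 0.25 to 0.8 m from the base axis. Payload 8.5 kg.
Tool frame: the origin (TCP) lies at the very end of the fingers, on their centre line; the grasp point (between the pads) lies 19 mm behind it (robot.grasp_offset is the distance from the TCP to the grasp point, in m); z points along the fingers, y is the direction in which the jaws open and shut (so a half turn about z gives the same grasp; the last joint's range is limited). The gripper opens to 85 mm and grips with 20 to 120 N. Pads are 22 mm wide; open, the fingers measure 114 mm over their backs; the gripper's body (76 mm by 85 mm) begins 54 mm behind the grasp point. The pads swing forward as they close: fully open they stand 13 mm farther back than shut.
Start: joints at [-1.118, 0.238, -0.013, 1.319, 0, 1.571], TCP at [0.23, -0.472, 0.231] pointing down, gripper open.
Joint ranges: [-2.66, 2.66], [-1.03, 1.9], [-1.14, 1.46], [-1.82, 2.27], [-1.45, 1.34], [-3.14, 3.14]. Speed limits (rad/s): [2.22, 2.22, 2.79, 3.14, 3.14, 3.14].

### API

Orientations are given as a unit quaternion [w, x, y, z].
In Python, from plant import robot gives the robot as it stands.
- The arm moves only by the shell command python3 -m crank 'ROWS' [FORCE]. ROWS is JSON, a list of rows, each an object of numbers: "wx", "wy", "wz": the turn, a rotation vector about the tool's x, y, z in rad; "tx", "ty", "tz": the shift along the tool's x, y, z in units of 30 mm (1.0 is 30 mm); "jaw": the closure, from 0 (fully open) to 1 (shut). In form: [{"wx": .., "wy": .., "wz": .., "tx": .., "ty": .., "tz": .., "jaw": ..}, ...]. A call has 1 to 20 rows; each row shifts and turns the commanded pose from where the row before left it, along the tool's axes as they then stand; what a row does not reach is not made up. A row lasts 1/12 s, in which the tool goes at most 41.7 mm and 7.16 degrees, less where a joint would pass 70% of its speed; a pose out of reach is approached as far as the arm can. A call is refused whole if a number of a shift passes 1 or a number of a turn 0.125, either way. A call with a gripper value outside its range is refused whole. The fingers move at their own pace and stop on an object; FORCE is the grip in N (left out, the last holds). Time passes only in rows, so rows that do not move let the fingers close. It gives the time, the measured TCP pose, the force and the opening at its end, in the units of the state.
- robot.sense(): the state, without advancing time (a new reading comes with each control period).
- robot.get_image(name): name is "scene" or "top" or "wrist"; returns (picture, depth): 480x640x3 uint8, red, green, blue; 480x640 float32, m along the optical axis (not along the pixel's ray), 0 where there is no reading.
- robot.camera_model(name): a dict with "intrinsics" (3x3 intrinsics, pixels), "k1" (the pictures are not rectified: a ray, as slopes to the right and down, at radius r is drawn at 1 + k1 r^2 times it, then the intrinsics apply), "R" (3x3) and "t" (3): a world point X has camera coordinates R X + t. Camera axes: x right, y down, z forward; pixel columns grow to the right and rows downward; lengths in m; the calibration is good to about 2 mm. A picture is of the moment at which its call begins: read the wrist's pose just before it. camera_model takes no time and is no camera call; for the wrist camera it gives the pose at the moment of the call.
- robot.finish_job(): hands the job in, once; it reports no verdict.
Trained networks look in the newest picture that a camera, given by its name, has taken for a name from the list of things; names that differ only in an ending like _2 or _b are one class to them, and where a whole thing is asked for, a point or a joint stands for the part that bears it (a point fixed in the world has none). Each returns a list of dicts, best first, with "p" (0 to 1); they miss things now and then, are a little off and sometimes report something else, mostly with a low value. They report only what shows in the picture. A call takes as long as a camera call. They do not tell look-alikes from the thing itself.
- robot.trace(thing, camera): "region" (480x640 bool, what is visible of it) and "uv" ([column, row] in pixels, amid what is visible of it).
The state is a dict: "time_s": time; "joint_pos": joint angles; "qd": joint speeds; "joint_efforts": joint torques, N m; "eef_pos": TCP position; "orientation": TCP orientation; "contact_force": force on the tool from outside, world axes, zero at the start; "ft_torque": the same for the moment, N m; "opening": opening from 0.0 (shut) to 1.0 (fully open).
Only numpy, scipy, OpenCV 4.12 (cv2) and the standard library are available. Lean on these libraries where they do the work, as an engineer would, in place of code of your own. Each camera call takes 0.05 s, during which the arm holds its last target. There are 200 camera calls.

### The job

The drawer of the small grey gauge chest is held shut by a spring latch inside. Take the steel release pin from its stand, feel its tip into the small hole of the bush plate on top of the chest and press the latch down gently until the drawer kicks out; about 10 N is enough, and bearing on the plate or the latch with more than 20 N would damage them. Then stand the pin upright in its stand again and pull the drawer out to its stop, leaving the other things on the bench where they are.

Things in the scene. Friction and masses are not known exactly. Their poses are not given: they have to be found in the camera images.
- chest: Grey sheet-steel gauge chest, fixed: 150 mm deep (its x), 140 mm wide (its y), top at z = 64 mm. Origin: centre of its underside; x points from the drawer front (x = -75 mm) to the back, z up. Near the back of the top lies a steel bush plate 26 x 76 x 4 mm (upper face z = 68 mm) with one round 7.7 mm hole; two screw heads stand 2.5 mm above it, 25 mm to either side of release_point along y.
- release_point (a point): Middle of the bush plate's setting range, on its upper face (chest frame: 50, 0, 68 mm; axes of the chest). The plate was set along chest y on its slotted screws: the hole lies exactly in line along chest x but anywhere up to 7 mm to either side of this point along chest y. It must be found by feel or sight; this point does not move with the plate.
- latch_pad (a point): Nominal top of the latch's pad under the hole (chest frame: 50, 0, 52 mm), 26 mm wide along y; the true pad lies up to 1.5 mm higher or lower and stays unmeasured. Pressed down it yields against a spring: about 4 N at first, 5 to 10 N (with friction at the hole) where it frees the drawer after 2 to 4.5 mm, then a hard stop at about 6 mm. It springs back when let go.
- drawer (a joint): Travel of the chest's drawer in m: 0 shut and latched; a spring kicks it out about 20 to 26 mm (towards the chest's -x) when the latch lets go; 0.055 is its stop. It slides with 1 to 2 N and stays where it is left. Latched, it cannot be pulled open.
- drawer_handle (a point): Middle of the drawer's bow handle: a round bar of 9 mm, 64 mm long, along chest y, at z = 44 mm, its centre 38 mm in front of the drawer's front; moves with the drawer. The bar's two legs (7 mm) run back to the front 32 mm to either side.
- pin: Steel release pin, 100 mm long, standing tip down in its stand at the start. Origin at its tip, z along it from tip to handle. Shank 6 mm thick with a bluntly rounded tip, from 0 to 40 mm; collar 17 mm across from 40 to 44 mm; round grooved handle 14 mm across from 44 to 100 mm (tip end down). Its weight is 70 g.
- stand: Pin stand, fixed to the bench: dark round foot of 60 mm with a square steel post 34 x 34 mm, 46 mm high. Origin: centre of its underside, z up. A round bore of 10 mm runs straight down its middle from the top to 4 mm above the underside; the pin stands in it with its collar on the post's top (tip at z = 6 mm, handle from z = 50 to 106 mm).
- oil_bottle: White oil bottle, 38 mm across, 112 mm high, loose: a bystander.
- tape_roll: Roll of tape lying flat, 68 mm across, 18 mm high, loose: a bystander.
- flange_part: Small steel flange lying flat, 42 mm across, 16 mm high, loose: a bystander.
Mind the look-alikes: they are no part of the job. Of the things like the stand, leave any that is green; of the rest the larger one is meant.

How it is judged:
On the way:
1. the drawer has sprung out at least 8 mm while the pin's tip, through the hole, presses the latch (value of joint drawer above 0.008 m and z of pin in the frame of release_point below -0.012 m and horizontal distance between pin and release_point below 0.012 m and contact force between pin and chest above 1 N), for 0.05 s.
At the end, for the whole second after the job is handed in: The drawer is out to its stop (at least 48 of its 55 mm) and at rest; the pin stands upright (within 7 degrees) fully down in the bore of its stand (tip within 6 mm of the stand's axis and less than 10 mm above its underside), released and at rest (value of joint drawer above 0.048 m and not (velocity of joint drawer above 0.01 m/s) and horizontal distance between pin and stand below 0.006 m and z of pin in the frame of stand below 0.01 m and angle between pin's own z axis and vertical below 0.12 rad and linear speed of pin below 0.02 m/s); the robot touches nothing.
It fails at once if the pin bears on the chest, its bush plate or its latch with more than 20 N (contact force between pin and chest above 20 N).
It fails at once if the oil bottle is moved more than 30 mm (distance of oil_bottle from where it was at the start of the episode above 0.03 m).
It fails at once if the roll of tape is moved more than 30 mm (distance of tape_roll from where it was at the start of the episode above 0.03 m).
It fails at once if the flange is moved more than 30 mm (distance of flange_part from where it was at the start of the episode above 0.03 m).
It also fails if it takes over 72 s, if anything falls off the work surface, if the arm or the gripper's body presses on something with over 40 N, if the wrist force passes 120 N, or if a joint passes its speed limit or range.

## Working session

There is one attempt and no reset: what is moved stays moved. The work goes in short steps, Python scripts to look and compute and a shell command to move; the robot and the scene stay as the last step left them, time stands still between calls to the robot, and variables do not carry over. Pictures are saved under pics/ and viewed, about 8 in all and at most 12, crops included, and the job is handed in when it is done.

```bash
ls; mkdir -p pics
cat > h.py <<'E'
import numpy as np, cv2
from plant import robot
def world(cam,uv,d=None,z=None,cm=None):
    cm=cm or robot.camera_model(cam);K=np.array(cm["intrinsics"]);R=np.array(cm["R"]);t=np.array(cm["t"]);k=cm["k1"]
    p=(np.atleast_2d(uv)-K[:2,2])/np.array([K[0,0],K[1,1]])
    q=p.copy()
    for _ in range(20): q=p/(1+k*(q**2).sum(1,keepdims=True))
    ray=np.c_[q,np.ones(len(q))]
    if d is not None: return (ray*np.atleast_1d(d)[:,None]-t)@R
    C=-R.T@t; r=ray@R
    return C+r*((z-C[2])/r[:,2])[:,None]
def pix(cam,X,cm=None):
    cm=cm or robot.camera_model(cam);K=np.array(cm["intrinsics"])
    c=np.atleast_2d(X)@np.array(cm["R"]).T+np.array(cm["t"]);q=c[:,:2]/c[:,2:]
    q=q*(1+cm["k1"]*(q**2).sum(1,keepdims=True));return q*[K[0,0],K[1,1]]+K[:2,2]
def save(n,im): cv2.imwrite("pics/"+n,cv2.cvtColor(im,cv2.COLOR_RGB2BGR))
E
python3 - <<'E'
from h import *
s=robot.sense();print({k:np.round(v,3) for k,v in s.items()})
for c in("top","scene"):
    im,d=robot.get_image(c);save(c+"0.png",im);np.savez("/tmp/"+c,im=im,d=d)
    cm=robot.camera_model(c);print(c,-np.array(cm["R"]).T@cm["t"])
    for n in("chest","drawer","pin","stand","oil_bottle","tape_roll","flange_part"):
        for r in robot.trace(n,c):
            m=r["region"]&(d>0);v,u=np.nonzero(m)
            P=world(c,np.c_[u,v],d[v,u]) if len(u) else np.zeros((1,3))
            print(n,round(r["p"],2),np.round(r["uv"]),m.sum(),np.round(np.median(P,0),3),np.round(P.min(0),3),np.round(P.max(0),3))
E
```

```text
pics
{'time_s': np.float64(0.0), 'joint_pos': array([-1.118,  0.239, -0.014,  1.319, -0.   ,  1.571]), 'qd': array([ 0.002, -0.   , -0.   , -0.   ,  0.001,  0.   ]), 'joint_efforts': array([ 0.0000e+00, -5.3878e+01,  3.4644e+01,  1.9000e-02,  0.0000e+00,
        0.0000e+00]), 'eef_pos': array([ 0.229, -0.472,  0.231]), 'orientation': array([-0.001,  0.974,  0.224, -0.   ]), 'contact_force': array([-0.13 , -0.69 , -0.627]), 'ft_torque': array([-0.002, -0.015,  0.023]), 'opening': np.float64(1.004)}
top [ 0.40102215 -0.06624999  1.63820874]
chest 0.84 [343. 260.] 2669 [ 0.609 -0.146  0.064] [ 0.498 -0.223 -0.007] [ 0.698 -0.072  0.077]
drawer 0.84 [345. 284.] 353 [ 0.538 -0.142  0.045] [ 0.498 -0.207 -0.003] [ 0.554 -0.073  0.067]
stand 0.8 [398. 307.] 293 [ 0.485 -0.294  0.031] [ 0.459 -0.324 -0.003] [ 0.515 -0.27   0.055]
stand 0.77 [446. 292.] 220 [ 0.531 -0.436  0.014] [ 0.508 -0.471 -0.003] [ 0.562 -0.419  0.059]
stand 0.46 [423. 292.] 102 [ 0.531 -0.362  0.024] [ 0.515 -0.381 -0.007] [ 0.549 -0.35   0.04 ]
oil_bottle 0.67 [201. 292.] 175 [0.513 0.275 0.058] [ 0.496  0.261 -0.009]
[... 819 characters left out ...]
[ 0.56  -0.413  0.049]
stand 0.74 [435. 234.] 494 [ 0.48  -0.281  0.022] [ 0.454 -0.356 -0.004] [ 0.514 -0.265  0.049]
stand 0.71 [432. 209.] 186 [ 0.528 -0.354  0.017] [ 0.512 -0.386 -0.002] [ 0.548 -0.342  0.033]
stand 0.16 [448. 176.] 126 [ 0.53  -0.441  0.074] [ 0.524 -0.573 -0.004] [ 0.579 -0.432  0.107]
oil_bottle 0.83 [272. 403.] 514 [0.506 0.29  0.058] [ 0.494  0.252 -0.002] [0.553 0.304 0.11 ]
tape_roll 0.9 [279. 236.] 324 [ 0.796 -0.063  0.014] [ 0.762 -0.099 -0.003] [ 0.83  -0.035  0.023]
tape_roll 0.69 [270. 403.] 532 [0.506 0.29  0.057] [ 0.494  0.254 -0.003] [0.553 0.304 0.11 ]
flange_part 0.71 [396. 183.] 141 [ 0.655 -0.395  0.006] [ 0.638 -0.429 -0.004] [ 0.678 -0.379  0.019]
```

Run:
```python
from h import *
a=np.load("/tmp/top.npz")["im"];b=np.load("/tmp/scene.npz")["im"]
A=cv2.resize(a[190:340,290:490],None,fx=4,fy=4,interpolation=cv2.INTER_CUBIC)
B=cv2.resize(b[130:300,300:500],(800,600),interpolation=cv2.INTER_CUBIC)
save("c_top.png",A);save("c_scene.png",B)
```

```text
(no output)
```

View pics/c_top.png

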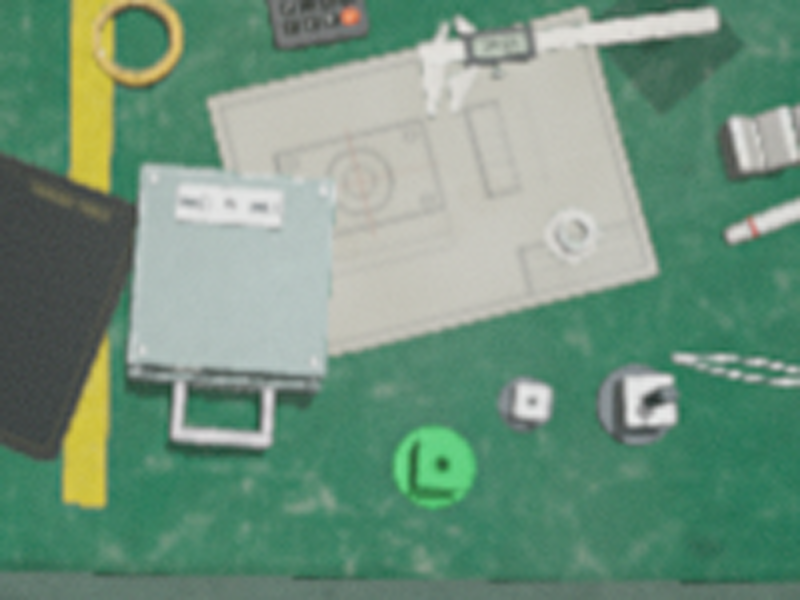

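View pics/c_scene.png

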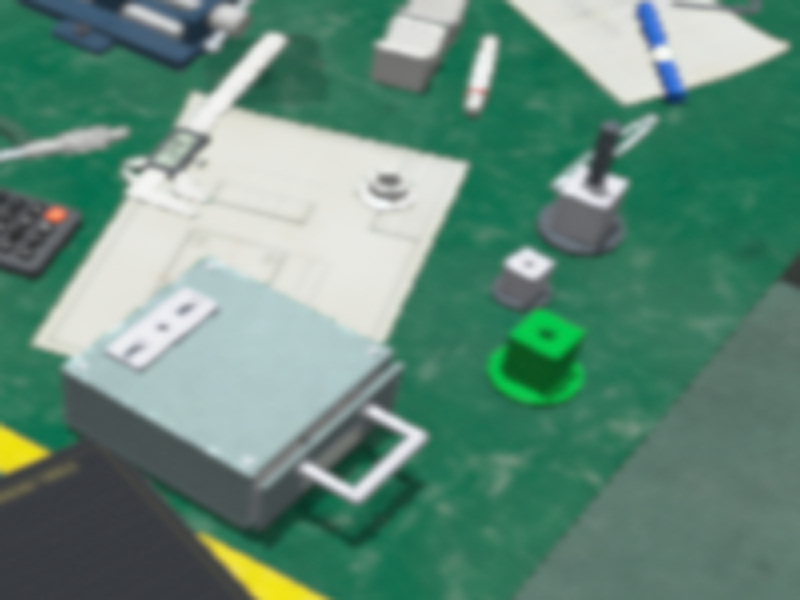

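The top crop shows the stand candidates: a large grey one with the pin (446,292 in the full top image), a small grey one (423,292), and a green one (398,307). I choose the large grey one with the pin. The chest is at about (347,258), with its drawer facing the robot.

Run:
```python
from h import *
for c in("top","scene"):
    f=np.load(f"/tmp/{c}.npz");d=f["d"]
    v,u=np.nonzero(d>0);P=world(c,np.c_[u,v],d[v,u])
    m=(abs(P[:,2]-.064)<.006)&(abs(P[:,0]-.61)<.12)&(abs(P[:,1]+.145)<.1)
    r=cv2.minAreaRect((P[m,:2]*1000).astype(np.float32));print(c,"chest",r)
    m=(P[:,2]>.065)&(P[:,2]<.115)&(abs(P[:,0]-.53)<.03)&(abs(P[:,1]+.44)<.03);print("pin",m.sum(),P[m].mean(0),P[m].min(0),P[m].max(0))
    m=(abs(P[:,2]-.046)<.006)&(abs(P[:,0]-.53)<.03)&(abs(P[:,1]+.44)<.03);print("post",m.sum(),cv2.minAreaRect((P[m,:2]*1000).astype(np.float32)))
cm=robot.camera_model("wrist");print("wristcam",-np.array(cm["R"]).T@cm["t"],np.array(cm["R"]))
print(pix("wrist",[[.66,-.145,.068],[.53,-.44,.1]]))
```

```text
top chest ((613.8646850585938, -144.8646240234375), (140.31040954589844, 151.68556213378906), 87.13117218017578)
pin 37 [ 0.53219496 -0.44713928  0.09588017] [ 0.52584481 -0.45499254  0.06893144] [ 0.53914073 -0.44158426  0.11173886]
post 99 ((533.235107421875, -449.135986328125), (32.72652053833008, 35.58182907104492), 1.410311222076416)
scene chest ((613.802734375, -141.77764892578125), (144.49075317382812, 153.05191040039062), 86.69847106933594)
pin 77 [ 0.53039838 -0.44149621  0.08846298] [ 0.52479853 -0.44956899  0.06566099] [ 0.53827926 -0.43667105  0.10654243]
post 112 ((531.8800048828125, -443.2432556152344), (34.68065643310547, 39.67671203613281), 4.48860502243042)
wristcam [ 0.2995862  -0.43869701  0.37425132] [[ 4.37440388e-01 -8.99247411e-01 -2.81509379e-05]
 [-8.56969250e-01 -4.16883592e-01  3.03004581e-01]
 [-2.72487820e-01 -1.32522317e-01 -9.52989099e-01]]
[[    4.79198276 -1309.26045374]
 [  526.91335764  -329.01132275]]
```

```bash
python3 -m crank '[{"wz":-0.1176},{"wz":-0.1176},{"wz":-0.1176},{"wz":-0.1176},{"wz":-0.1176},{"wz":-0.1176},{"wz":-0.1176},{"wz":-0.1176},{"wz":-0.1176}]'
python3 -m crank '[{"tx":0.58,"ty":0.685},{"tx":0.58,"ty":0.685},{"tx":0.58,"ty":0.685},{"tx":0.58,"ty":0.685},{"tx":0.58,"ty":0.685},{"tx":0.58,"ty":0.685},{"tx":0.58,"ty":0.685},{"tx":0.58,"ty":0.685},{"tx":0.58,"ty":0.685},{"tx":0.58,"ty":0.685},{"tx":0.58,"ty":0.685},{"tx":0.58,"ty":0.685},{"tx":0.58,"ty":0.685},{"tx":0.58,"ty":0.685},{"tx":0.58,"ty":0.685},{"tx":0.58,"ty":0.685},{"tx":0.58,"ty":0.685},{"tx":0.58,"ty":0.685},{"tx":0.58,"ty":0.685},{"tx":0.58,"ty":0.685}]'
python3 - <<'E'
from h import *
s=robot.sense();print(s["eef_pos"],s["orientation"],s["time_s"])
cm=robot.camera_model("wrist");im,d=robot.get_image("wrist");save("w1.png",im);np.savez("/tmp/w1",im=im,d=d,R=cm["R"],t=cm["t"])
print(pix("wrist",[[.6637,-.1476,.068]]))
v,u=np.nonzero(d>0);P=world("wrist",np.c_[u,v],d[v,u],cm=cm)
m=(abs(P[:,2]-.0685)<.0015)&(abs(P[:,0]-.66)<.05)&(abs(P[:,1]+.145)<.07);print(cv2.minAreaRect((P[m,:2]*1000).astype(np.float32)),m.sum())
m=(abs(P[:,2]-.064)<.0015);print(cv2.minAreaRect((P[m,:2]*1000).astype(np.float32)),m.sum(), np.median(P[m,2]))
E
```

```text
[ 0.22966631 -0.47206483  0.23128313] [-3.09221619e-05  9.74476876e-01  2.24487898e-01 -1.46058869e-05] 0.8
[[   14.59682967 -1325.16722557]]
((0.0, 0.0), (0.0, 0.0), 0.0) 0
((0.0, 0.0), (0.0, 0.0), 0.0) 0 nan$[0]: bad value
$[0]: bad value
  return _methods._mean(a, axis=axis, dtype=dtype,
  ret = ret.dtype.type(ret / rcount)
```

View pics/w1.png

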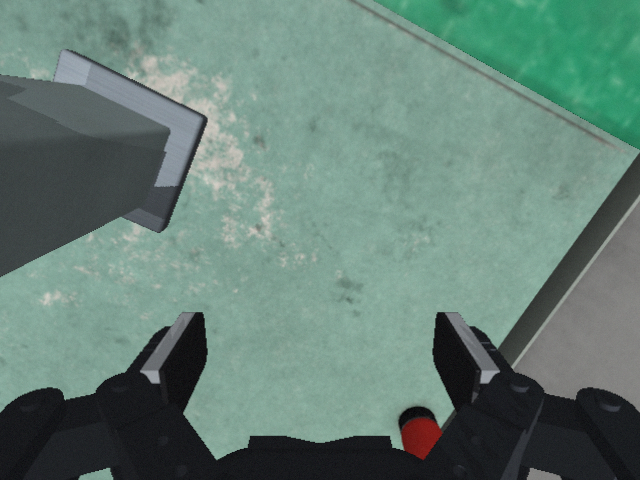

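The call was refused because every key is required. The wrist view shows a large post with a foot at upper left (around 100,140), so I'll check the full picture for obstacles before moving.

Run:
```python
from h import *
a=np.load("/tmp/top.npz");b=np.load("/tmp/scene.npz")
save("both.png",np.vstack([cv2.resize(a["im"],(400,300)),cv2.resize(b["im"],(400,300))]))
for c,f in(("top",a),("scene",b)):
    d=f["d"];v,u=np.nonzero(d>0);P=world(c,np.c_[u,v],d[v,u])
    m=(P[:,2]>.12);H=np.unique(np.c_[np.floor(P[m,:2]/.05)*.05,np.round(P[m,2]/.1)*.1].round(2),axis=0,return_counts=True)
    print(c,[(list(x),n) for x,n in zip(H[0].tolist(),H[1].tolist()) if n>8 and .0<x[0]<.95 and abs(x[1])<.7])
f=np.load("/tmp/w1.npz");d=f["d"]
for uv in([120,160],[60,180],[140,130],[180,125],[320,250]): print(uv,d[uv[1],uv[0]],world("wrist",[uv],d[uv[1],uv[0]]))
```

```text
top [([0.05, 0.1, 0.3], 25), ([0.1, 0.0, 0.6], 81), ([0.1, 0.05, 0.4], 87), ([0.1, 0.05, 0.5], 118), ([0.1, 0.05, 0.6], 15), ([0.1, 0.1, 0.2], 32), ([0.1, 0.1, 0.3], 66), ([0.15, -0.55, 0.7], 46), ([0.15, -0.5, 0.7], 430), ([0.15, -0.45, 0.3], 60), ([0.15, -0.45, 0.7], 584), ([0.15, -0.4, 0.7], 474), ([0.15, -0.4, 0.8], 56), ([0.15, -0.35, 0.7], 132), ([0.15, -0.35, 0.8], 409), ([0.15, -0.3, 0.7], 316), ([0.15, -0.3, 0.8], 334), ([0.15, -0.25, 0.7], 384), ([0.15, -0.25, 0.8], 79), ([0.15, -0.2, 0.7], 19), ([0.15, -0.15, 0.8], 228), ([0.15, -0.1, 0.8], 274), ([0.15, -0.05, 0.8], 305), ([0.15, 0.0, 0.2], 50), ([0.15, 0.0, 0.3], 42), ([0.15, 0.0, 0.4], 60), ([0.15, 0.0, 0.5], 80), ([0.15, 0.0, 0.6], 184), ([0.15, 0.0, 0.7], 168), ([0.15, 0.0, 0.8], 58), ([0.15, 0.05, 0.2], 96), ([0.15, 0.05, 0.3], 119), ([0.15, 0.05, 0.4], 142), ([0.15, 0.05, 0.5], 143), ([0.15, 0.05, 0.6], 43), ([0.15, 0.1, 0.2], 56), ([0.15, 0.1, 0.3], 49), ([0.15, 0.1, 0.4], 16), ([0.2, -0.55, 0.7], 304), ([0.2, -0.5, 0.7], 807), ([0.2, -0.45, 0.3], 242), ([0.2, -0.45, 0.4], 234), ([0.2, -0.45, 0.5], 99), ([0.2, -0.4
[... 4162 characters left out ...]
.9, 0.25, 0.3], 1051), ([0.9, 0.25, 0.4], 873), ([0.9, 0.3, 0.1], 274), ([0.9, 0.3, 0.2], 1210), ([0.9, 0.3, 0.3], 1618), ([0.9, 0.3, 0.4], 950), ([0.9, 0.35, 0.1], 332), ([0.9, 0.35, 0.2], 1309), ([0.9, 0.35, 0.3], 1759), ([0.9, 0.35, 0.4], 775), ([0.9, 0.4, 0.1], 352), ([0.9, 0.4, 0.2], 1428), ([0.9, 0.4, 0.3], 1039), ([0.9, 0.45, 0.1], 63), ([0.9, 0.45, 0.2], 236), ([0.9, 0.45, 0.3], 21)]
[120, 160] 0.77736783 [[ 0.05157604 -0.12097476 -0.41473339]]
[60, 180] 0.60956687 [[ 0.03811106 -0.11977133 -0.2349721 ]]
[140, 130] 0.8254405 [[ 0.10852812 -0.11274676 -0.48260605]]
[180, 125] 0.9803806 [[ 0.12704394 -0.13555132 -0.64731244]]
[320, 250] 1.1914387 [[-0.04925797 -0.6099577  -0.75240247]]
```

View pics/both.png

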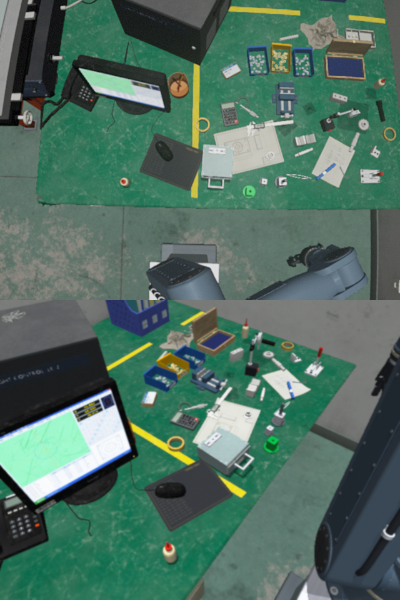

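No obstacle: the wrist view showed the floor and cart, because the arm starts off the table. The monitor at x≈0.85, y>0.05 stays clear of the work. I'll repeat the move with full keys.

```bash
python3 -m crank '[{"wx":0,"wy":0,"wz":-0.1176,"tx":0,"ty":0,"tz":0,"jaw":0},{"wx":0,"wy":0,"wz":-0.1176,"tx":0,"ty":0,"tz":0,"jaw":0},{"wx":0,"wy":0,"wz":-0.1176,"tx":0,"ty":0,"tz":0,"jaw":0},{"wx":0,"wy":0,"wz":-0.1176,"tx":0,"ty":0,"tz":0,"jaw":0},{"wx":0,"wy":0,"wz":-0.1176,"tx":0,"ty":0,"tz":0,"jaw":0},{"wx":0,"wy":0,"wz":-0.1176,"tx":0,"ty":0,"tz":0,"jaw":0},{"wx":0,"wy":0,"wz":-0.1176,"tx":0,"ty":0,"tz":0,"jaw":0},{"wx":0,"wy":0,"wz":-0.1176,"tx":0,"ty":0,"tz":0,"jaw":0},{"wx":0,"wy":0,"wz":-0.1176,"tx":0,"ty":0,"tz":0,"jaw":0},{"wx":0,"wy":0,"wz":0,"tx":0.5,"ty":0.6,"tz":0,"jaw":0}]'
python3 -m crank '[{"wx":0,"wy":0,"wz":0,"tx":0.58,"ty":0.685,"tz":0,"jaw":0},{"wx":0,"wy":0,"wz":0,"tx":0.58,"ty":0.685,"tz":0,"jaw":0},{"wx":0,"wy":0,"wz":0,"tx":0.58,"ty":0.685,"tz":0,"jaw":0},{"wx":0,"wy":0,"wz":0,"tx":0.58,"ty":0.685,"tz":0,"jaw":0},{"wx":0,"wy":0,"wz":0,"tx":0.58,"ty":0.685,"tz":0,"jaw":0},{"wx":0,"wy":0,"wz":0,"tx":0.58,"ty":0.685,"tz":0,"jaw":0},{"wx":0,"wy":0,"wz":0,"tx":0.58,"ty":0.685,"tz":0,"jaw":0},{"wx":0,"wy":0,"wz":0,"tx":0.58,"ty":0.685,"tz":0,"jaw":0},{"wx":0,"wy":0,"wz":0,"tx":0.58,"ty":0.685,"tz":0,"jaw":0},{"wx":0,"wy":0,"wz":0,"tx":0.58,"ty":0.685,"tz":0,"jaw":0},{"wx":0,"wy":0,"wz":0,"tx":0.58,"ty":0.685,"tz":0,"jaw":0},{"wx":0,"wy":0,"wz":0,"tx":0.58,"ty":0.685,"tz":0,"jaw":0},{"wx":0,"wy":0,"wz":0,"tx":0.58,"ty":0.685,"tz":0,"jaw":0},{"wx":0,"wy":0,"wz":0,"tx":0.58,"ty":0.685,"tz":0,"jaw":0},{"wx":0,"wy":0,"wz":0,"tx":0.58,"ty":0.685,"tz":0,"jaw":0},{"wx":0,"wy":0,"wz":0,"tx":0.58,"ty":0.685,"tz":0,"jaw":0},{"wx":0,"wy":0,"wz":0,"tx":0.58,"ty":0.685,"tz":0,"jaw":0},{"wx":0,"wy":0,"wz":0,"tx":0.58,"ty":0.685,"tz":0,"jaw":0},{"wx":0,"wy":0,"wz":0,"tx":0.58,"ty":0.685,"tz":0,"jaw":0},{"wx":0,"wy":0,"wz":0,"tx":0,"ty":0,"tz":0,"jaw":0}]'
python3 - <<'E'
from h import *
s=robot.sense();print(s["eef_pos"],s["orientation"],s["time_s"],s["joint_pos"])
cm=robot.camera_model("wrist");im,d=robot.get_image("wrist");save("w2.png",im);np.savez("/tmp/w2",im=im,d=d,R=cm["R"],t=cm["t"])
print(pix("wrist",[[.6637,-.1476,.068]]))
v,u=np.nonzero(d>0);P=world("wrist",np.c_[u,v],d[v,u],cm=cm)
m=(abs(P[:,2]-.0685)<.002)&(abs(P[:,0]-.66)<.05)&(abs(P[:,1]+.145)<.07)
if m.any():print(cv2.minAreaRect((P[m,:2]*1000).astype(np.float32)),m.sum())
m=(abs(P[:,2]-.064)<.004)&(abs(P[:,0]-.61)<.12)&(abs(P[:,1]+.145)<.12)
if m.any():print(cv2.minAreaRect((P[m,:2]*1000).astype(np.float32)),m.sum(), np.median(P[m,2]))
E
```

```text
time_s: 1.68
eef_pos: [0.247, -0.4595, 0.2312]
orientation: [-0.0, 0.726, 0.688, -0.001]
contact_force: [-0.3, -0.3, 0.3]
opening: 1.0
time_s: 3.35
eef_pos: [0.661, -0.1484, 0.2301]
orientation: [-0.0, 0.727, 0.687, 0.001]
contact_force: [-0.6, -0.1, -1.1]
opening: 0.999
[ 0.66104796 -0.14835821  0.2301208 ] [-2.53296786e-04  7.26820424e-01  6.86827266e-01  5.60330285e-04] 3.35 [-2.21319822e-01  5.12793590e-01  4.04027792e-01  1.46182512e+00
  1.21256974e-03  1.40604305e+00]
[[324.60526741 213.92814281]]
((647.945068359375, -144.79278564453125), (136.90518188476562, 72.61109161376953), 86.43685913085938) 2920
((616.4171142578125, -143.75401306152344), (140.75302124023438, 148.77769470214844), 87.31842803955078) 27614 0.06441538836019918
```

View pics/w2.png

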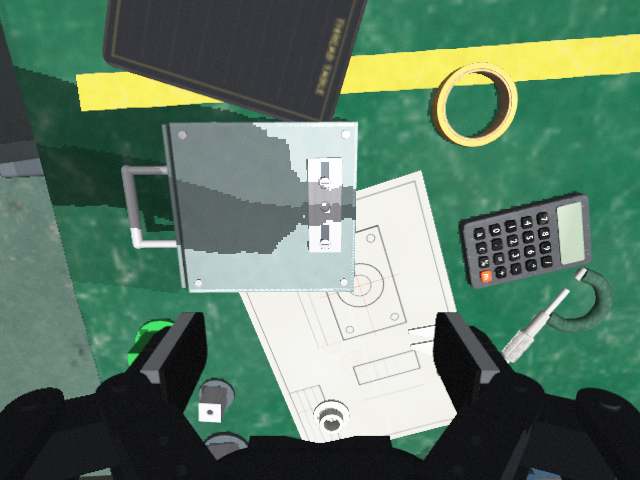

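The wrist view shows the chest clearly: plate around (325,205), hole at about (325,207), screws at about (325,182) and (325,243). The stand bottoms lie at the lower left. I'll make one enlarged crop and locate the features sub-pixel.

Run:
```python
from h import *
f=np.load("/tmp/w2.npz");im=f["im"];cm=robot.camera_model("wrist");
g=cv2.cvtColor(im,cv2.COLOR_RGB2GRAY)
c=cv2.resize(im[150:260,295:355],None,fx=5,fy=5,interpolation=cv2.INTER_CUBIC);save("plate.png",c)
m=f["d"];v,u=np.nonzero(m>0);P=world("wrist",np.c_[u,v],m[v,u],cm=cm)
# raised top-face mask edges
s=(P[:,2]>.058)&(P[:,2]<.075)&(abs(P[:,0]-.61)<.12)&(abs(P[:,1]+.145)<.12)
M=np.zeros((480,640),np.uint8);M[v[s],u[s]]=1
def side(pts):
    Q=world("wrist",pts,z=.064,cm=cm);return Q
for name,sl in(("ytop",[(x,np.nonzero(M[:,x])[0].min()) for x in range(190,340,10)]),("ybot",[(x,np.nonzero(M[:,x])[0].max()+1) for x in range(190,340,10)]),("back",[(np.nonzero(M[y])[0].max()+1,y) for y in range(140,280,10)]),("front",[(np.nonzero(M[y])[0].min(),y) for y in range(135,280,10)])):
    Q=side(np.array(sl,float));i=0 if name[0]=="y" else 1
    p=np.polyfit(Q[:,i],Q[:,1-i],1);print(name,np.degrees(np.arctan(p[0])),np.median(Q,0))
for uv in([325,182],[325,243],[325,207]): print(world("wrist",[uv],z=.068,cm=cm))
```

```text
ytop -2.665434213749153 [ 0.61873469 -0.07543828  0.064     ]
ybot -2.7884350096095165 [ 0.60432267 -0.21457252  0.064     ]
back 2.8346362703624832 [ 0.68930066 -0.14266639  0.064     ]
front 3.1846834273504756 [ 0.54188265 -0.13430739  0.064     ]
[[ 0.66536216 -0.122081    0.068     ]]
[[ 0.66272674 -0.17203302  0.068     ]]
[[ 0.66431341 -0.14196587  0.068     ]]
```

View pics/plate.png

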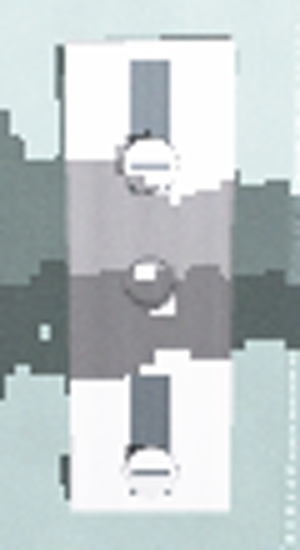

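Hole at about (0.6643, -0.1415), roughly 6 mm to the +y side of release_point. Chest yaw is about -2.8°, and the slots agree with the offset. Next I go above the pin.

```bash
python3 -m crank '[{"wx":0,"wy":0,"wz":0,"tx":-0.78,"ty":-0.287,"tz":0.15,"jaw":0},{"wx":0,"wy":0,"wz":0,"tx":-0.78,"ty":-0.287,"tz":0.15,"jaw":0},{"wx":0,"wy":0,"wz":0,"tx":-0.78,"ty":-0.287,"tz":0.15,"jaw":0},{"wx":0,"wy":0,"wz":0,"tx":-0.78,"ty":-0.287,"tz":0.15,"jaw":0},{"wx":0,"wy":0,"wz":0,"tx":-0.78,"ty":-0.287,"tz":0.15,"jaw":0},{"wx":0,"wy":0,"wz":0,"tx":-0.78,"ty":-0.287,"tz":0.15,"jaw":0},{"wx":0,"wy":0,"wz":0,"tx":-0.78,"ty":-0.287,"tz":0.15,"jaw":0},{"wx":0,"wy":0,"wz":0,"tx":-0.78,"ty":-0.287,"tz":0.15,"jaw":0},{"wx":0,"wy":0,"wz":0,"tx":-0.78,"ty":-0.287,"tz":0.15,"jaw":0},{"wx":0,"wy":0,"wz":0,"tx":-0.78,"ty":-0.287,"tz":0.15,"jaw":0},{"wx":0,"wy":0,"wz":0,"tx":-0.78,"ty":-0.287,"tz":0.15,"jaw":0},{"wx":0,"wy":0,"wz":0,"tx":-0.78,"ty":-0.287,"tz":0.15,"jaw":0},{"wx":0,"wy":0,"wz":0,"tx":-0.78,"ty":-0.287,"tz":0.15,"jaw":0},{"wx":0,"wy":0,"wz":0,"tx":0,"ty":0,"tz":0,"jaw":0},{"wx":0,"wy":0,"wz":0,"tx":0,"ty":0,"tz":0,"jaw":0}]'
python3 - <<'E'
from h import *
s=robot.sense();e=s["eef_pos"]
cm=robot.camera_model("wrist");im,d=robot.get_image("wrist");save("w3.png",im);np.savez("/tmp/w3",im=im,d=d,R=cm["R"],t=cm["t"])
v,u=np.nonzero(d>0);P=world("wrist",np.c_[u,v],d[v,u],cm=cm)
m=(abs(P[:,0]-.53)<.035)&(abs(P[:,1]+.445)<.035)
for lo,hi in((.098,.115),(.06,.098),(.042,.052),(0.003,.015)):
    k=m&(P[:,2]>lo)&(P[:,2]<hi);print(lo,k.sum(),P[k].mean(0),P[k].min(0),P[k].max(0)) if k.any() else 0
    if k.sum()>3: print(cv2.minAreaRect((P[k,:2]*1000).astype(np.float32)),cv2.minEnclosingCircle((P[k,:2]*1000).astype(np.float32)))
E
```

```text
time_s: 4.65
eef_pos: [0.5263, -0.4498, 0.1724]
orientation: [-0.001, 0.729, 0.685, -0.0]
contact_force: [-0.2, 0.1, -0.3]
opening: 0.999
0.098 480 [ 0.53296917 -0.44556915  0.10492541] [ 0.52626787 -0.45290012  0.09801665] [ 0.53977107 -0.44002044  0.10784932]
((533.0411987304688, -446.4152526855469), (12.752833366394043, 13.405596733093262), 84.86917114257812) ((533.011962890625, -446.7098388671875), 7.151439189910889)
0.06 357 [ 0.53294393 -0.44186921  0.08030755] [ 0.52628857 -0.44760092  0.06002729] [ 0.54026285 -0.43990633  0.0979731 ]
((533.5774536132812, -443.4372253417969), (7.048155307769775, 14.087331771850586), 84.66511535644531) ((533.3074340820312, -446.3525390625), 7.066688060760498)
0.042 1652 [ 0.53296731 -0.44370226  0.04653642] [ 0.51508746 -0.46508761  0.04207932] [ 0.5506875  -0.42921807  0.05198745]
((533.0202026367188, -447.22052001953125), (34.13043212890625, 34.435245513916016), 3.1215217113494873) ((532.897216796875, -447.4136962890625), 23.912708282470703)
0.003 1719 [ 0.53315487 -0.43683083  0.00653725] [ 0.50380286 -0.46888226  0.00300917] [ 0.56269955 -0.41739584  0.01483794]
((533.148193359375, -442.940673828125), (59.00311279296875, 51.12773513793945), 1.1130026578903198) ((532.9805908203125, -447.10498046875), 29.837371826171875)
```

View pics/w3.png

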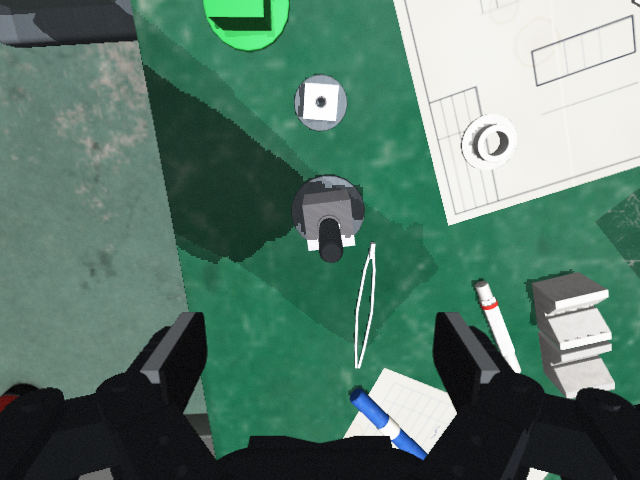

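Pin axis at (0.533, -0.4465), and the post and foot centres agree. The image shows the pin at (330,245) midway between the open fingers. I'll align, descend and grip.

```bash
python3 -m crank '[{"wx":0,"wy":0,"wz":0,"tx":0.12,"ty":0.217,"tz":0,"jaw":0},{"wx":0,"wy":0,"wz":0,"tx":0,"ty":0,"tz":0.7,"jaw":0},{"wx":0,"wy":0,"wz":0,"tx":0,"ty":0,"tz":0.7,"jaw":0},{"wx":0,"wy":0,"wz":0,"tx":0,"ty":0,"tz":0.7,"jaw":0},{"wx":0,"wy":0,"wz":0,"tx":0,"ty":0,"tz":0.7,"jaw":0},{"wx":0,"wy":0,"wz":0,"tx":0,"ty":0,"tz":0.6,"jaw":0},{"wx":0,"wy":0,"wz":0,"tx":0,"ty":0,"tz":0.41,"jaw":0},{"wx":0,"wy":0,"wz":0,"tx":0,"ty":0,"tz":0,"jaw":0}]'
python3 -m crank '[{"wx":0,"wy":0,"wz":0,"tx":0,"ty":0,"tz":0,"jaw":1},{"wx":0,"wy":0,"wz":0,"tx":0,"ty":0,"tz":0,"jaw":1},{"wx":0,"wy":0,"wz":0,"tx":0,"ty":0,"tz":0,"jaw":1},{"wx":0,"wy":0,"wz":0,"tx":0,"ty":0,"tz":0,"jaw":1},{"wx":0,"wy":0,"wz":0,"tx":0,"ty":0,"tz":0,"jaw":1},{"wx":0,"wy":0,"wz":0,"tx":0,"ty":0,"tz":0,"jaw":1},{"wx":0,"wy":0,"wz":0,"tx":0,"ty":0,"tz":0,"jaw":1},{"wx":0,"wy":0,"wz":0,"tx":0,"ty":0,"tz":0,"jaw":1},{"wx":0,"wy":0,"wz":0,"tx":0,"ty":0,"tz":0,"jaw":1},{"wx":0,"wy":0,"wz":0,"tx":0,"ty":0,"tz":0,"jaw":1}]' 80
```

```text
time_s: 5.37
eef_pos: [0.5346, -0.4427, 0.0558]
orientation: [-0.002, 0.727, 0.686, -0.0]
contact_force: [-0.8, 0.1, 0.2]
opening: 1.003
time_s: 6.2
eef_pos: [0.535, -0.4454, 0.0592]
orientation: [0.0, 0.728, 0.686, 0.0]
contact_force: [-1.5, 0.3, 6.3]
opening: 0.142
```

```bash
python3 -m crank '[{"wx":0,"wy":0,"wz":0,"tx":0,"ty":0,"tz":-0.4,"jaw":1},{"wx":0,"wy":0,"wz":0,"tx":0,"ty":0,"tz":-0.7,"jaw":1},{"wx":0,"wy":0,"wz":0,"tx":0,"ty":0,"tz":-0.9,"jaw":1},{"wx":0,"wy":0,"wz":0,"tx":0,"ty":0,"tz":-0.9,"jaw":1},{"wx":0,"wy":0,"wz":0,"tx":0,"ty":0,"tz":-0.9,"jaw":1},{"wx":0,"wy":0,"wz":0,"tx":0,"ty":0,"tz":0,"jaw":1}]'
python3 -m crank '[{"wx":0,"wy":0,"wz":0,"tx":0.743,"ty":0.269,"tz":0,"jaw":1},{"wx":0,"wy":0,"wz":0,"tx":0.743,"ty":0.269,"tz":0,"jaw":1},{"wx":0,"wy":0,"wz":0,"tx":0.743,"ty":0.269,"tz":0,"jaw":1},{"wx":0,"wy":0,"wz":0,"tx":0.743,"ty":0.269,"tz":0,"jaw":1},{"wx":0,"wy":0,"wz":0,"tx":0.743,"ty":0.269,"tz":0,"jaw":1},{"wx":0,"wy":0,"wz":0,"tx":0.743,"ty":0.269,"tz":0,"jaw":1},{"wx":0,"wy":0,"wz":0,"tx":0.743,"ty":0.269,"tz":0,"jaw":1},{"wx":0,"wy":0,"wz":0,"tx":0.743,"ty":0.269,"tz":0,"jaw":1},{"wx":0,"wy":0,"wz":0,"tx":0.743,"ty":0.269,"tz":0,"jaw":1},{"wx":0,"wy":0,"wz":0,"tx":0.743,"ty":0.269,"tz":0,"jaw":1},{"wx":0,"wy":0,"wz":0,"tx":0.743,"ty":0.269,"tz":0,"jaw":1},{"wx":0,"wy":0,"wz":0,"tx":0.743,"ty":0.269,"tz":0,"jaw":1},{"wx":0,"wy":0,"wz":0,"tx":0.743,"ty":0.269,"tz":0,"jaw":1},{"wx":0,"wy":0,"wz":0,"tx":0.743,"ty":0.269,"tz":0,"jaw":1},{"wx":0,"wy":0,"wz":0,"tx":0,"ty":0,"tz":0,"jaw":1},{"wx":0,"wy":0,"wz":0,"tx":0,"ty":0,"tz":0,"jaw":1}]'
python3 - <<'E'
from h import *
for i in range(3):
    s=robot.sense();e=s["eef_pos"];print(e,s["contact_force"])
    cm=robot.camera_model("wrist");im,d=robot.get_image("wrist")
save("w4.png",im);np.savez("/tmp/w4",im=im,d=d,R=cm["R"],t=cm["t"])
print(pix("wrist",[[.6643,-.1415,.068],e,e-[0,0,.052]],cm))
E
```

```text
time_s: 6.7
eef_pos: [0.5364, -0.4466, 0.1783]
orientation: [0.004, 0.728, 0.686, 0.0]
contact_force: [0.9, -1.2, -0.0]
opening: 0.14
time_s: 8.03
eef_pos: [0.6664, -0.1392, 0.1717]
orientation: [-0.0, 0.727, 0.687, -0.0]
contact_force: [-0.6, 0.3, -0.9]
opening: 0.14
[ 0.66637011 -0.13918489  0.17174159] [-0.60100106  0.33160917 -0.89272314]
[ 0.66599497 -0.14014805  0.17185835] [-0.64499301 -1.01148599 -0.0433673 ]
[ 0.66585739 -0.14080828  0.17202637] [ 0.04384768  0.36082195 -0.37396852]
[[317.04815848 239.39858761]
 [319.0409121  314.3758496 ]
 [319.22468883 267.30041489]]
```

View pics/w4.png

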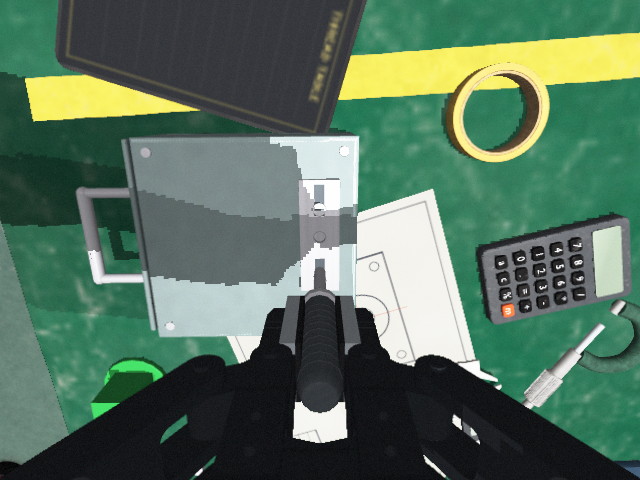

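The tip shows at about (319,260) and the hole at (319.5,237), so they are well aligned along chest x. I'll lower until the tip is about 8 mm above the plate and look again.

```bash
python3 -m crank '[{"wx":0,"wy":0,"wz":0,"tx":0,"ty":0,"tz":0.5,"jaw":1},{"wx":0,"wy":0,"wz":0,"tx":0,"ty":0,"tz":0.5,"jaw":1},{"wx":0,"wy":0,"wz":0,"tx":0,"ty":0,"tz":0.4,"jaw":1},{"wx":0,"wy":0,"wz":0,"tx":0,"ty":0,"tz":0,"jaw":1},{"wx":0,"wy":0,"wz":0,"tx":0,"ty":0,"tz":0,"jaw":1}]'
python3 - <<'E'
from h import *
E=[]
for i in range(4):
    s=robot.sense();E.append(s["eef_pos"]);cm=robot.camera_model("wrist");im,d=robot.get_image("wrist")
e=np.mean(E,0);print(e,np.std(E,0))
np.savez("/tmp/w5",im=im,d=d)
print(pix("wrist",[[.6643,-.1415,.068],e-[0,0,.0526]],cm))
save("w5.png",cv2.resize(im[190:310,270:370],None,fx=5,fy=5,interpolation=cv2.INTER_CUBIC))
E
```

```text
time_s: 8.6
eef_pos: [0.6655, -0.1413, 0.1301]
orientation: [-0.001, 0.728, 0.685, -0.0]
contact_force: [-0.7, -0.1, -1.4]
opening: 0.145
[ 0.6661402  -0.14114894  0.13101908] [0.00043564 0.00013216 0.00056444]
[[314.93854903 260.74843263]
 [318.13263675 266.78598114]]
```

View pics/w5.png

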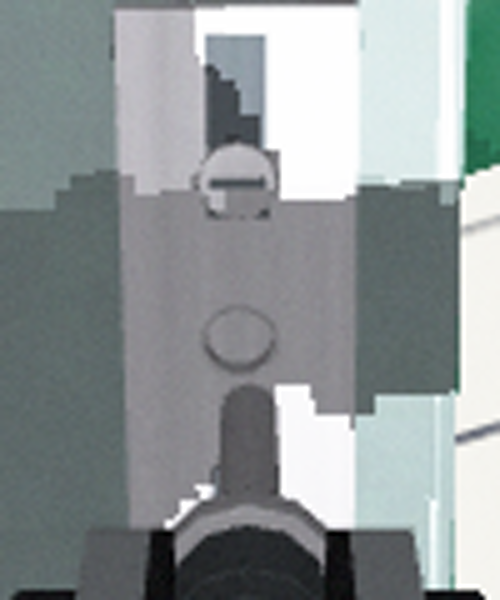

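Run:
```python
from h import *
f=np.load("/tmp/w5.npz");d=f["d"];cm=robot.camera_model("wrist")
print("hole",world("wrist",[[317.8,257.2]],z=.068,cm=cm))
def W(u,v): return world("wrist",[[u,v]],d[v,u],cm=cm)[0].round(4)
print("plate",[W(u,v)[2] for u,v in((300,240),(300,260),(330,240),(335,255))])
for v in range(264,292,3): print(v,[W(u,v).tolist() for u in(317,320,322)])
for z in(.077,.079,.081): print(z,world("wrist",[[319.6,270]],z=z,cm=cm))
```

```text
hole [[ 0.66608996 -0.13933761  0.068     ]]
plate [np.float64(0.0687), np.float64(0.0689), np.float64(0.0691), np.float64(0.0683)]
264 [[0.6654, -0.1437, 0.0672], [0.6671, -0.1437, 0.0675], [0.6682, -0.1432, 0.0689]]
267 [[0.6656, -0.1404, 0.0801], [0.6672, -0.14, 0.0814], [0.6683, -0.1399, 0.0818]]
270 [[0.6657, -0.1402, 0.0849], [0.6673, -0.1397, 0.0865], [0.6683, -0.1401, 0.0856]]
273 [[0.6657, -0.1399, 0.0898], [0.6672, -0.1404, 0.0887], [0.6682, -0.1408, 0.0879]]
276 [[0.6657, -0.1399, 0.0938], [0.6672, -0.1401, 0.0933], [0.6682, -0.1405, 0.0926]]
279 [[0.6657, -0.1401, 0.0969], [0.6672, -0.1399, 0.0977], [0.6682, -0.1407, 0.0959]]
282 [[0.6657, -0.1402, 0.1004], [0.6672, -0.1399, 0.1014], [0.6681, -0.1403, 0.1005]]
285 [[0.6657, -0.1404, 0.1034], [0.6672, -0.1401, 0.1042], [0.6681, -0.1404, 0.1038]]
288 [[0.6662, -0.1348, 0.1192], [0.6675, -0.1346, 0.1197], [0.6683, -0.1351, 0.1188]]
291 [[0.6662, -0.1341, 0.1236], [0.6675, -0.1346, 0.1228], [0.6683, -0.1349, 0.1222]]
0.077 [[ 0.66683575 -0.14347741  0.077     ]]
0.079 [[ 0.66688045 -0.14267214  0.079     ]]
0.081 [[ 0.66692515 -0.14186687  0.081     ]]
```

The shank depths put the pin axis at (0.6671, -0.1430), vertical. The hole is at (0.6661, -0.1393). I'll correct by -1.0 mm in x and +3.7 mm in y, then go down in small steps.

```bash
python3 -m crank '[{"wx":0,"wy":0,"wz":0,"tx":0.12,"ty":-0.04,"tz":0,"jaw":1},{"wx":0,"wy":0,"wz":0,"tx":0,"ty":0,"tz":0.12,"jaw":1},{"wx":0,"wy":0,"wz":0,"tx":0,"ty":0,"tz":0.1,"jaw":1},{"wx":0,"wy":0,"wz":0,"tx":0,"ty":0,"tz":0,"jaw":1},{"wx":0,"wy":0,"wz":0,"tx":0,"ty":0,"tz":0,"jaw":1}]'
python3 - <<'E'
from h import *
cm=robot.camera_model("wrist");im,d=robot.get_image("wrist")
save("w6.png",cv2.resize(im[190:310,270:370],None,fx=5,fy=5,interpolation=cv2.INTER_CUBIC))
E
```

```text
time_s: 9.22
eef_pos: [0.665, -0.1366, 0.1236]
orientation: [-0.0, 0.728, 0.686, -0.0]
contact_force: [0.1, 0.0, -1.0]
opening: 0.143
```

View pics/w6.png

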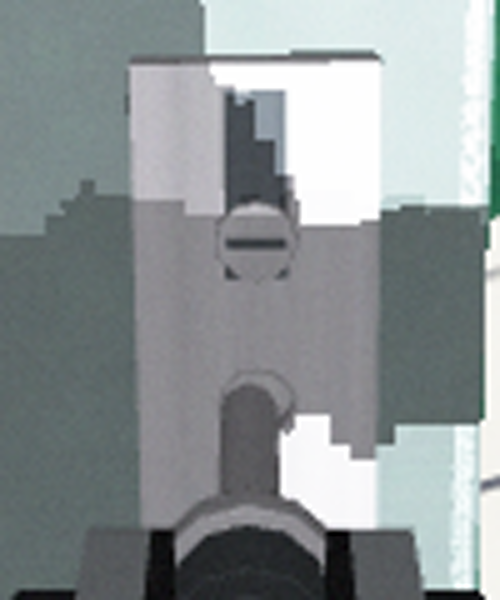

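```bash
cat > chk.py <<'E'
from h import *
E=[];S=[];H=[]
for i in range(3):
    s=robot.sense();E.append(s["eef_pos"]);cm=robot.camera_model("wrist");im,d=robot.get_image("wrist")
    v,u=np.mgrid[262:290,300:340];v=v.ravel();u=u.ravel();P=world("wrist",np.c_[u,v],d[v,u],cm=cm)
    k=(P[:,2]>.079)&(P[:,2]<.106);Q=P[k];
    S.append([(np.percentile(Q[:,0],2)+np.percentile(Q[:,0],98))/2,np.percentile(Q[:,1],90)-.003,len(Q)])
    v,u=np.mgrid[200:300,280:350];v=v.ravel();u=u.ravel();P=world("wrist",np.c_[u,v],d[v,u],cm=cm)
    k=(P[:,2]>.0665)&(P[:,2]<.0705);M=np.zeros((480,640),np.uint8)
    M[v[k],u[k]]=255
np.savez("/tmp/last",im=im,d=d)
print("eef",np.mean(E,0).round(4),"shank",np.round(np.mean(S,0),4),"F",s["contact_force"].round(1),s["time_s"])
E
cat >> chk.py <<'E'
# hole via ellipse template on gray edges: darkest ring score at z=.068
g=cv2.GaussianBlur(cv2.cvtColor(im,cv2.COLOR_RGB2GRAY),(0,0),.7).astype(np.float32)
a=np.radians(np.arange(0,360,5));c0=np.mean(S,0)[:2];best=[]
for x in np.arange(-.004,.0041,.0004):
  for y in np.arange(-.006,.0061,.0004):
    C=c0+[x,y];n=np.c_[np.cos(a),np.sin(a)]
    def smp(r):
        p=pix("wrist",np.c_[C+r*n,np.full(len(a),.068)],cm).astype(np.float32);return cv2.remap(g,p[:,:1],p[:,1:],1)[:,0]
    sc=np.minimum(smp(.0028),smp(.0049))-smp(.00385)
    best.append((np.clip(sc,-5,20)[n[:,1]>-.3].mean(),*C))
best.sort(reverse=True);print(np.round(best[:4],4))
E
python3 chk.py
```

```text
eef [ 0.6652 -0.1367  0.1238] shank [ 6.653000e-01 -1.387000e-01  1.883333e+02] F [-0.1  0.  -1.1] 9.3667
[[ 3.1797  0.6657 -0.1395]
 [ 1.5864  0.6661 -0.1395]
 [ 1.5809  0.6657 -0.1399]
 [ 1.0646  0.6661 -0.1399]]
```

The ring fit gives the hole at (0.6658, -0.1396) with the shank at (0.6653, -0.1387). I'll make a fine correction and go down carefully.

```bash
python3 -m crank '[{"wx":0,"wy":0,"wz":0,"tx":-0.032,"ty":0.022,"tz":0,"jaw":1},{"wx":0,"wy":0,"wz":0,"tx":0,"ty":0,"tz":0,"jaw":1},{"wx":0,"wy":0,"wz":0,"tx":0,"ty":0,"tz":0.03,"jaw":1},{"wx":0,"wy":0,"wz":0,"tx":0,"ty":0,"tz":0.03,"jaw":1},{"wx":0,"wy":0,"wz":0,"tx":0,"ty":0,"tz":0,"jaw":1}]'; python3 chk.py
python3 -m crank '[{"wx":0,"wy":0,"wz":0,"tx":0,"ty":0,"tz":0.03,"jaw":1},{"wx":0,"wy":0,"wz":0,"tx":0,"ty":0,"tz":0.03,"jaw":1},{"wx":0,"wy":0,"wz":0,"tx":0,"ty":0,"tz":0,"jaw":1}]'
```

```text
time_s: 9.83
eef_pos: [0.6657, -0.1377, 0.1218]
orientation: [-0.0, 0.728, 0.686, -0.0]
contact_force: [-0.5, 0.9, -1.8]
opening: 0.141
eef [ 0.6657 -0.1377  0.1219] shank [ 6.658000e-01 -1.397000e-01  1.743333e+02] F [ 0.1 -0.8 -1.4] 9.9333
[[ 2.2709  0.6658 -0.1397]
 [ 1.5588  0.6654 -0.1397]
 [ 0.8484  0.6658 -0.1393]
 [ 0.6796  0.6618 -0.1445]]
time_s: 10.23
eef_pos: [0.6657, -0.1377, 0.12]
orientation: [-0.0, 0.728, 0.686, -0.0]
contact_force: [-0.9, 0.1, -0.2]
opening: 0.142
```

Tip and hole agree to 0.1 mm. Continuing down.

```bash
python3 -m crank '[{"wx":0,"wy":0,"wz":0,"tx":0,"ty":0,"tz":0.02,"jaw":1},{"wx":0,"wy":0,"wz":0,"tx":0,"ty":0,"tz":0.02,"jaw":1},{"wx":0,"wy":0,"wz":0,"tx":0,"ty":0,"tz":0,"jaw":1}]'
python3 -m crank '[{"wx":0,"wy":0,"wz":0,"tx":0,"ty":0,"tz":0.02,"jaw":1},{"wx":0,"wy":0,"wz":0,"tx":0,"ty":0,"tz":0.02,"jaw":1},{"wx":0,"wy":0,"wz":0,"tx":0,"ty":0,"tz":0,"jaw":1}]'
```

```text
time_s: 10.48
eef_pos: [0.6657, -0.1377, 0.1189]
orientation: [-0.0, 0.728, 0.686, -0.0]
contact_force: [0.4, 0.6, -1.3]
opening: 0.139
time_s: 10.73
eef_pos: [0.6657, -0.1377, 0.1178]
orientation: [-0.0, 0.728, 0.686, -0.0]
contact_force: [-0.8, 0.2, 0.0]
opening: 0.14
```

```bash
python3 -m crank '[{"wx":0,"wy":0,"wz":0,"tx":0,"ty":0,"tz":0.02,"jaw":1},{"wx":0,"wy":0,"wz":0,"tx":0,"ty":0,"tz":0,"jaw":1}]'
```

```text
time_s: 10.9
eef_pos: [0.6658, -0.1377, 0.1172]
orientation: [-0.0, 0.728, 0.686, 0.0]
contact_force: [1.1, 0.6, -1.1]
opening: 0.14
```

No contact with the tip about 3 mm below the plate face, so it is in the hole. Continuing toward the latch pad.

```bash
python3 -m crank '[{"wx":0,"wy":0,"wz":0,"tx":0,"ty":0,"tz":0.03,"jaw":1},{"wx":0,"wy":0,"wz":0,"tx":0,"ty":0,"tz":0.03,"jaw":1},{"wx":0,"wy":0,"wz":0,"tx":0,"ty":0,"tz":0.03,"jaw":1},{"wx":0,"wy":0,"wz":0,"tx":0,"ty":0,"tz":0.03,"jaw":1},{"wx":0,"wy":0,"wz":0,"tx":0,"ty":0,"tz":0,"jaw":1}]'
```

```text
time_s: 11.32
eef_pos: [0.6657, -0.1377, 0.1134]
orientation: [-0.0, 0.728, 0.686, -0.0]
contact_force: [-0.8, 0.1, -1.6]
opening: 0.142
```

```bash
python3 -m crank '[{"wx":0,"wy":0,"wz":0,"tx":0,"ty":0,"tz":0.03,"jaw":1},{"wx":0,"wy":0,"wz":0,"tx":0,"ty":0,"tz":0.03,"jaw":1},{"wx":0,"wy":0,"wz":0,"tx":0,"ty":0,"tz":0.03,"jaw":1},{"wx":0,"wy":0,"wz":0,"tx":0,"ty":0,"tz":0.03,"jaw":1},{"wx":0,"wy":0,"wz":0,"tx":0,"ty":0,"tz":0,"jaw":1}]'
```

```text
time_s: 11.73
eef_pos: [0.6657, -0.1377, 0.1098]
orientation: [-0.0, 0.728, 0.686, -0.0]
contact_force: [0.5, -0.1, -1.5]
opening: 0.138
```

```bash
python3 -m crank '[{"wx":0,"wy":0,"wz":0,"tx":0,"ty":0,"tz":0.03,"jaw":1},{"wx":0,"wy":0,"wz":0,"tx":0,"ty":0,"tz":0.03,"jaw":1},{"wx":0,"wy":0,"wz":0,"tx":0,"ty":0,"tz":0,"jaw":1}]'
```

```text
time_s: 11.98
eef_pos: [0.6657, -0.1377, 0.1081]
orientation: [-0.0, 0.728, 0.686, -0.0]
contact_force: [0.2, 0.5, -1.2]
opening: 0.138
```

```bash
python3 -m crank '[{"wx":0,"wy":0,"wz":0,"tx":0,"ty":0,"tz":0.03,"jaw":1},{"wx":0,"wy":0,"wz":0,"tx":0,"ty":0,"tz":0.03,"jaw":1},{"wx":0,"wy":0,"wz":0,"tx":0,"ty":0,"tz":0,"jaw":1}]'
python3 -m crank '[{"wx":0,"wy":0,"wz":0,"tx":0,"ty":0,"tz":0.03,"jaw":1},{"wx":0,"wy":0,"wz":0,"tx":0,"ty":0,"tz":0.0,"jaw":1}]'
```

```text
time_s: 12.23
eef_pos: [0.6657, -0.1377, 0.1063]
orientation: [-0.0, 0.728, 0.686, -0.0]
contact_force: [0.0, -0.0, -1.3]
opening: 0.142
time_s: 12.4
eef_pos: [0.6657, -0.1377, 0.1054]
orientation: [-0.0, 0.728, 0.686, -0.0]
contact_force: [0.5, 0.5, -0.1]
opening: 0.141
```

```bash
python3 -m crank '[{"wx":0,"wy":0,"wz":0,"tx":0,"ty":0,"tz":0.03,"jaw":1},{"wx":0,"wy":0,"wz":0,"tx":0,"ty":0,"tz":0.0,"jaw":1}]'
```

```text
time_s: 12.57
eef_pos: [0.6659, -0.1378, 0.1049]
orientation: [0.0, 0.728, 0.686, 0.0]
contact_force: [0.2, -0.7, 1.1]
opening: 0.146
```

Contact is starting. Small steps from here.

```bash
python3 -m crank '[{"wx":0,"wy":0,"wz":0,"tx":0,"ty":0,"tz":0.03,"jaw":1},{"wx":0,"wy":0,"wz":0,"tx":0,"ty":0,"tz":0.0,"jaw":1}]'
```

```text
time_s: 12.73
eef_pos: [0.666, -0.1378, 0.1044]
orientation: [0.0, 0.728, 0.686, 0.0]
contact_force: [-0.8, 0.3, 4.5]
opening: 0.141
```

```bash
python3 -m crank '[{"wx":0,"wy":0,"wz":0,"tx":0,"ty":0,"tz":0.03,"jaw":1},{"wx":0,"wy":0,"wz":0,"tx":0,"ty":0,"tz":0.0,"jaw":1}]'
```

```text
time_s: 12.9
eef_pos: [0.6662, -0.1378, 0.1036]
orientation: [0.001, 0.728, 0.686, 0.0]
contact_force: [-0.6, 0.7, 5.6]
opening: 0.144
```

```bash
python3 -m crank '[{"wx":0,"wy":0,"wz":0,"tx":0,"ty":0,"tz":0.02,"jaw":1},{"wx":0,"wy":0,"wz":0,"tx":0,"ty":0,"tz":0.0,"jaw":1}]'
```

```text
time_s: 13.07
eef_pos: [0.6663, -0.1378, 0.1032]
orientation: [0.001, 0.728, 0.686, 0.001]
contact_force: [-0.1, 0.3, 6.4]
opening: 0.143
```

```bash
cat > dr.py <<'E'
from h import *
o=[]
for c in("scene","top"):
    im,d=robot.get_image(c);v,u=np.nonzero(d>0);P=world(c,np.c_[u,v],d[v,u])
    k=(P[:,2]>.036)&(P[:,2]<.056)&(P[:,0]>.4)&(P[:,0]<.55)&(P[:,1]>-.19)&(P[:,1]<-.10)
    o.append((int(k.sum()),np.percentile(P[k],3,axis=0).round(4).tolist() if k.any() else 0))
print(o,robot.sense()["contact_force"].round(1))
E
python3 -m crank '[{"wx":0,"wy":0,"wz":0,"tx":0,"ty":0,"tz":0.03,"jaw":1},{"wx":0,"wy":0,"wz":0,"tx":0,"ty":0,"tz":0.0,"jaw":1}]'; python3 dr.py
```

```text
time_s: 13.23
eef_pos: [0.6665, -0.1378, 0.1023]
orientation: [0.001, 0.728, 0.686, 0.001]
contact_force: [0.2, 0.2, 5.4]
opening: 0.143
[(295, [0.4965, -0.1815, 0.0399]), (0, 0)] [-0.5  0.8  5.3]
```

```bash
python3 -m crank '[{"wx":0,"wy":0,"wz":0,"tx":0,"ty":0,"tz":0.03,"jaw":1},{"wx":0,"wy":0,"wz":0,"tx":0,"ty":0,"tz":0.0,"jaw":1}]'; python3 dr.py
```

```text
time_s: 13.5
eef_pos: [0.6666, -0.1378, 0.1014]
orientation: [0.001, 0.728, 0.686, 0.001]
contact_force: [1.4, 0.4, 2.7]
opening: 0.142
[(309, [0.4933, -0.1841, 0.0374]), (0, 0)] [1.5 0.2 4.4]
```

```bash
python3 -m crank '[{"wx":0,"wy":0,"wz":0,"tx":0,"ty":0,"tz":0.02,"jaw":1},{"wx":0,"wy":0,"wz":0,"tx":0,"ty":0,"tz":0.0,"jaw":1}]'; python3 dr.py
```

```text
time_s: 13.77
eef_pos: [0.6666, -0.1378, 0.1004]
orientation: [0.001, 0.728, 0.686, 0.001]
contact_force: [2.3, 0.7, 5.9]
opening: 0.139
[(448, [0.4744, -0.1848, 0.0364]), (0, 0)] [1.8 0.6 5.2]
```

```bash
python3 -m crank '[{"wx":0,"wy":0,"wz":0,"tx":0,"ty":0,"tz":0.02,"jaw":1},{"wx":0,"wy":0,"wz":0,"tx":0,"ty":0,"tz":0.0,"jaw":1}]'; python3 dr.py
```

```text
time_s: 14.03
eef_pos: [0.6666, -0.1378, 0.0999]
orientation: [0.001, 0.728, 0.686, 0.001]
contact_force: [2.3, 0.1, 5.4]
opening: 0.142
[(435, [0.4745, -0.1844, 0.0365]), (0, 0)] [1.7 0.9 6. ]
```

The drawer is out about 22 mm with about 6 N on the latch, held for well over 0.05 s. I'll retract straight up and return above the stand.

```bash
python3 -m crank '[{"wx":0,"wy":0,"wz":0,"tx":0,"ty":0,"tz":-0.2,"jaw":1},{"wx":0,"wy":0,"wz":0,"tx":0,"ty":0,"tz":-0.3,"jaw":1},{"wx":0,"wy":0,"wz":0,"tx":0,"ty":0,"tz":-0.4,"jaw":1},{"wx":0,"wy":0,"wz":0,"tx":0,"ty":0,"tz":-0.4,"jaw":1},{"wx":0,"wy":0,"wz":0,"tx":0,"ty":0,"tz":-0.5,"jaw":1},{"wx":0,"wy":0,"wz":0,"tx":0,"ty":0,"tz":-0.6,"jaw":1},{"wx":0,"wy":0,"wz":0,"tx":0,"ty":0,"tz":0,"jaw":1}]'
python3 -m crank '[{"wx":0,"wy":0,"wz":0,"tx":-0.749,"ty":-0.268,"tz":0,"jaw":1},{"wx":0,"wy":0,"wz":0,"tx":-0.749,"ty":-0.268,"tz":0,"jaw":1},{"wx":0,"wy":0,"wz":0,"tx":-0.749,"ty":-0.268,"tz":0,"jaw":1},{"wx":0,"wy":0,"wz":0,"tx":-0.749,"ty":-0.268,"tz":0,"jaw":1},{"wx":0,"wy":0,"wz":0,"tx":-0.749,"ty":-0.268,"tz":0,"jaw":1},{"wx":0,"wy":0,"wz":0,"tx":-0.749,"ty":-0.268,"tz":0,"jaw":1},{"wx":0,"wy":0,"wz":0,"tx":-0.749,"ty":-0.268,"tz":0,"jaw":1},{"wx":0,"wy":0,"wz":0,"tx":-0.749,"ty":-0.268,"tz":0,"jaw":1},{"wx":0,"wy":0,"wz":0,"tx":-0.749,"ty":-0.268,"tz":0,"jaw":1},{"wx":0,"wy":0,"wz":0,"tx":-0.749,"ty":-0.268,"tz":0,"jaw":1},{"wx":0,"wy":0,"wz":0,"tx":-0.749,"ty":-0.268,"tz":0,"jaw":1},{"wx":0,"wy":0,"wz":0,"tx":-0.749,"ty":-0.268,"tz":0,"jaw":1},{"wx":0,"wy":0,"wz":0,"tx":-0.749,"ty":-0.268,"tz":0,"jaw":1},{"wx":0,"wy":0,"wz":0,"tx":-0.749,"ty":-0.268,"tz":0,"jaw":1},{"wx":0,"wy":0,"wz":0,"tx":0,"ty":0,"tz":0,"jaw":1},{"wx":0,"wy":0,"wz":0,"tx":0,"ty":0,"tz":0,"jaw":1}]'
cat > st.py <<'E'
from h import *
E=[]
for i in range(2):
    s=robot.sense();E.append(s["eef_pos"]);cm=robot.camera_model("wrist");im,d=robot.get_image("wrist")
np.savez("/tmp/last",im=im,d=d);e=np.mean(E,0)
v,u=np.nonzero(d>0);P=world("wrist",np.c_[u,v],d[v,u],cm=cm)
n=(abs(P[:,0]-.533)<.04)&(abs(P[:,1]+.447)<.04)
k=n&(P[:,2]>.041)&(P[:,2]<.051);print("post",k.sum(),cv2.minAreaRect((P[k,:2]*1000).astype(np.float32)),P[k][:,2].mean())
k=n&(P[:,2]>.003)&(P[:,2]<.012);print("foot",cv2.minEnclosingCircle((P[k,:2]*1000).astype(np.float32)))
c=e[:2]+[0,-.002];lo,hi=e[2]-.049,e[2]-.020
k=(abs(P[:,0]-c[0])<.006)&(abs(P[:,1]-c[1])<.008)&(P[:,2]>lo)&(P[:,2]<hi);Q=P[k]
for a in np.linspace(lo,hi,4)[:-1]:
    q=Q[(Q[:,2]>=a)&(Q[:,2]<a+.0095)]
    if len(q): print("shank",a.round(3),len(q),(np.percentile(q[:,0],[2,98]).mean()).round(4),(np.percentile(q[:,1],90)-.003).round(4),q[:,2].min().round(4))
print("eef",e.round(4),s["time_s"],s["contact_force"].round(1))
E
python3 st.py
```

```text
time_s: 14.72
eef_pos: [0.6667, -0.138, 0.175]
orientation: [0.002, 0.728, 0.686, 0.001]
contact_force: [-0.6, 0.5, -0.0]
opening: 0.141
time_s: 16.05
eef_pos: [0.5336, -0.4459, 0.1703]
orientation: [-0.001, 0.729, 0.685, -0.0]
contact_force: [0.4, 1.2, -0.9]
opening: 0.144
post 2149 ((532.9645385742188, -447.2608642578125), (34.09199905395508, 34.962703704833984), 3.5955092906951904) 0.046182250620284825
foot ((543.3697509765625, -447.6995544433594), 46.517948150634766)
shank 0.121 78 0.5342 -0.4469 0.1219
shank 0.131 87 0.5342 -0.447 0.1311
shank 0.141 51 0.5343 -0.447 0.1408
eef [ 0.5338 -0.4454  0.1704] 16.1 [-0.  -0.4  0.3]
```

```bash
python3 -m crank '[{"wx":0,"wy":0,"wz":0,"tx":-0.006,"ty":-0.037,"tz":0,"jaw":1},{"wx":0,"wy":0,"wz":0,"tx":0,"ty":0,"tz":0.5,"jaw":1},{"wx":0,"wy":0,"wz":0,"tx":0,"ty":0,"tz":0.5,"jaw":1},{"wx":0,"wy":0,"wz":0,"tx":0,"ty":0,"tz":0.5,"jaw":1},{"wx":0,"wy":0,"wz":0,"tx":0,"ty":0,"tz":0.4,"jaw":1},{"wx":0,"wy":0,"wz":0,"tx":0,"ty":0,"tz":0.2,"jaw":1},{"wx":0,"wy":0,"wz":0,"tx":0,"ty":0,"tz":0,"jaw":1},{"wx":0,"wy":0,"wz":0,"tx":0,"ty":0,"tz":0,"jaw":1}]'; python3 st.py
```

```text
time_s: 16.82
eef_pos: [0.5339, -0.4446, 0.1085]
orientation: [-0.0, 0.728, 0.686, 0.0]
contact_force: [0.1, 0.3, -0.1]
opening: 0.142
post 3109 ((533.0211791992188, -447.1494140625), (34.04198455810547, 34.700626373291016), 3.492593765258789) 0.04616792821398511
foot ((541.7513427734375, -455.248046875), 41.77192687988281)
shank 0.06 84 0.5342 -0.4471 0.0599
shank 0.069 86 0.5343 -0.447 0.0697
shank 0.079 52 0.5343 -0.4469 0.0794
eef [ 0.534  -0.4448  0.1088] 16.8667 [-0.6  0.  -0.6]
```

```bash
python3 -m crank '[{"wx":0,"wy":0,"wz":0,"tx":0,"ty":-0.04,"tz":0,"jaw":1},{"wx":0,"wy":0,"wz":0,"tx":0,"ty":0,"tz":0,"jaw":1},{"wx":0,"wy":0,"wz":0,"tx":0,"ty":0,"tz":0.1,"jaw":1},{"wx":0,"wy":0,"wz":0,"tx":0,"ty":0,"tz":0.1,"jaw":1},{"wx":0,"wy":0,"wz":0,"tx":0,"ty":0,"tz":0.1,"jaw":1},{"wx":0,"wy":0,"wz":0,"tx":0,"ty":0,"tz":0.1,"jaw":1},{"wx":0,"wy":0,"wz":0,"tx":0,"ty":0,"tz":0,"jaw":1}]'; python3 st.py
```

```text
time_s: 17.5
eef_pos: [0.532, -0.4448, 0.0952]
orientation: [-0.001, 0.728, 0.686, -0.0]
contact_force: [0.5, 1.2, -0.6]
opening: 0.14
post 3157 ((532.9473876953125, -447.0102844238281), (34.1850471496582, 34.70654296875), 3.369699239730835) 0.046180545960888435
foot ((541.934326171875, -455.1728210449219), 41.915523529052734)
shank 0.046 193 0.5321 -0.4429 0.0464
shank 0.056 94 0.5322 -0.4468 0.0562
shank 0.066 52 0.5322 -0.4468 0.0658
eef [ 0.5321 -0.4449  0.0954] 17.55 [ 0.3  0.3 -0.7]
```

The tip is inside the bore with no contact. Lowering further.

```bash
python3 -m crank '[{"wx":0,"wy":0,"wz":0,"tx":0,"ty":0.02,"tz":0.1,"jaw":1},{"wx":0,"wy":0,"wz":0,"tx":0,"ty":0,"tz":0.2,"jaw":1},{"wx":0,"wy":0,"wz":0,"tx":0,"ty":0,"tz":0.2,"jaw":1},{"wx":0,"wy":0,"wz":0,"tx":0,"ty":0,"tz":0.2,"jaw":1},{"wx":0,"wy":0,"wz":0,"tx":0,"ty":0,"tz":0.2,"jaw":1},{"wx":0,"wy":0,"wz":0,"tx":0,"ty":0,"tz":0.2,"jaw":1},{"wx":0,"wy":0,"wz":0,"tx":0,"ty":0,"tz":0,"jaw":1},{"wx":0,"wy":0,"wz":0,"tx":0,"ty":0,"tz":0,"jaw":1}]'
```

```text
time_s: 18.27
eef_pos: [0.5327, -0.4449, 0.0627]
orientation: [-0.001, 0.728, 0.686, -0.0]
contact_force: [-1.0, -0.2, -0.8]
opening: 0.144
```

```bash
python3 -m crank '[{"wx":0,"wy":0,"wz":0,"tx":0,"ty":0,"tz":0.05,"jaw":1},{"wx":0,"wy":0,"wz":0,"tx":0,"ty":0,"tz":0.05,"jaw":1},{"wx":0,"wy":0,"wz":0,"tx":0,"ty":0,"tz":0,"jaw":1}]'
```

```text
time_s: 18.52
eef_pos: [0.533, -0.4451, 0.0602]
orientation: [0.0, 0.728, 0.686, 0.0]
contact_force: [0.0, 0.1, -0.5]
opening: 0.144
```

```bash
python3 -m crank '[{"wx":0,"wy":0,"wz":0,"tx":0,"ty":0,"tz":0.03,"jaw":1},{"wx":0,"wy":0,"wz":0,"tx":0,"ty":0,"tz":0,"jaw":1}]'
```

```text
time_s: 18.68
eef_pos: [0.533, -0.4451, 0.0594]
orientation: [0.0, 0.728, 0.686, 0.0]
contact_force: [0.4, 0.4, -1.1]
opening: 0.143
```

Seated to within about 1 mm by height. Releasing, lifting, and checking the pin.

```bash
python3 -m crank '[{"wx":0,"wy":0,"wz":0,"tx":0,"ty":0,"tz":0,"jaw":0.5},{"wx":0,"wy":0,"wz":0,"tx":0,"ty":0,"tz":0,"jaw":0.5},{"wx":0,"wy":0,"wz":0,"tx":0,"ty":0,"tz":0,"jaw":0.5},{"wx":0,"wy":0,"wz":0,"tx":0,"ty":0,"tz":0,"jaw":0.5},{"wx":0,"wy":0,"wz":0,"tx":0,"ty":0,"tz":-0.3,"jaw":0.5},{"wx":0,"wy":0,"wz":0,"tx":0,"ty":0,"tz":-0.7,"jaw":0.5},{"wx":0,"wy":0,"wz":0,"tx":0,"ty":0,"tz":-0.9,"jaw":0.5},{"wx":0,"wy":0,"wz":0,"tx":0,"ty":0,"tz":-0.9,"jaw":0.5},{"wx":0,"wy":0,"wz":0,"tx":0,"ty":0,"tz":-0.9,"jaw":0.5},{"wx":0,"wy":0,"wz":0,"tx":0,"ty":0,"tz":0,"jaw":0.5},{"wx":0,"wy":0,"wz":0,"tx":0,"ty":0,"tz":0,"jaw":0.5}]'
cat > pin.py <<'E'
from h import *
cm=robot.camera_model("wrist");im,d=robot.get_image("wrist")
v,u=np.nonzero(d>0);P=world("wrist",np.c_[u,v],d[v,u],cm=cm)
n=(abs(P[:,0]-.533)<.02)&(abs(P[:,1]+.447)<.02)
for lo,hi in((.09,.12),(.055,.09)):
    k=n&(P[:,2]>lo)&(P[:,2]<hi);print(k.sum(),np.percentile(P[k],[3,97],axis=0).round(4).tolist() if k.any() else "")
E
python3 pin.py
```

```text
time_s: 19.6
eef_pos: [0.5338, -0.4459, 0.173]
orientation: [0.002, 0.728, 0.686, 0.0]
contact_force: [0.5, -0.9, 0.0]
opening: 0.503
557 [[0.5271, -0.4513, 0.0918], [0.5392, -0.4403, 0.1073]]
330 [[0.5267, -0.4467, 0.0561], [0.5398, -0.4401, 0.089]]
```

The pin top is at z≈0.107 and the pin is upright, the same as at the start. Now the handle.

```bash
python3 -m crank '[{"wx":0,"wy":0,"wz":0,"tx":0.732,"ty":-0.172,"tz":0,"jaw":0.59},{"wx":0,"wy":0,"wz":0,"tx":0.732,"ty":-0.172,"tz":0,"jaw":0.59},{"wx":0,"wy":0,"wz":0,"tx":0.732,"ty":-0.172,"tz":0,"jaw":0.59},{"wx":0,"wy":0,"wz":0,"tx":0.732,"ty":-0.172,"tz":0,"jaw":0.59},{"wx":0,"wy":0,"wz":0,"tx":0.732,"ty":-0.172,"tz":0,"jaw":0.59},{"wx":0,"wy":0,"wz":0,"tx":0.732,"ty":-0.172,"tz":0,"jaw":0.59},{"wx":0,"wy":0,"wz":0,"tx":0.732,"ty":-0.172,"tz":0,"jaw":0.59},{"wx":0,"wy":0,"wz":0,"tx":0.732,"ty":-0.172,"tz":0,"jaw":0.59},{"wx":0,"wy":0,"wz":0,"tx":0.732,"ty":-0.172,"tz":0,"jaw":0.59},{"wx":0,"wy":0,"wz":0,"tx":0.732,"ty":-0.172,"tz":0,"jaw":0.59},{"wx":0,"wy":0,"wz":0,"tx":0.732,"ty":-0.172,"tz":0,"jaw":0.59},{"wx":0,"wy":0,"wz":0,"tx":0.732,"ty":-0.172,"tz":0,"jaw":0.59},{"wx":0,"wy":0,"wz":0,"tx":0.732,"ty":-0.172,"tz":0,"jaw":0.59},{"wx":0,"wy":0,"wz":0,"tx":0.732,"ty":-0.172,"tz":0,"jaw":0.59},{"wx":0,"wy":0,"wz":0,"tx":0,"ty":0,"tz":0,"jaw":0.59},{"wx":0,"wy":0,"wz":0,"tx":0,"ty":0,"tz":0,"jaw":0.59}]'
cat > hd.py <<'E'
from h import *
e=robot.sense()["eef_pos"]
cm=robot.camera_model("wrist");im,d=robot.get_image("wrist");save("w9.png",im)
v,u=np.nonzero(d>0);P=world("wrist",np.c_[u,v],d[v,u],cm=cm)
n=(P[:,2]>.038)&(P[:,2]<.054)&(P[:,0]>.4)&(P[:,0]<.56)
k=n&(abs(P[:,1]+.135)<.018);Q=P[k]
if k.any():
    x0=Q[:,0].min();q=Q[Q[:,0]<x0+.012];print("bar",len(q),np.percentile(q,[2,50,98],axis=0).round(4).tolist())
    q=Q[Q[:,0]>x0+.02];print("front",np.percentile(q[:,0],[1,50]) if len(q) else "")
k=n&(P[:,0]<x0+.03);print("yrange",np.percentile(P[k][:,1],[1,99]).round(4),"eef",e,robot.sense()["contact_force"].round(1))
E
python3 hd.py
```

```text
time_s: 20.98
eef_pos: [0.4785, -0.133, 0.1697]
orientation: [-0.001, 0.727, 0.686, -0.0]
contact_force: [0.5, 0.6, 0.6]
opening: 0.414
bar 635 [[0.4747, -0.1522, 0.0449], [0.4795, -0.1346, 0.048], [0.4841, -0.1177, 0.0498]]
front [0.51663703 0.53816322]
yrange [-0.3118 -0.1015] eef [ 0.4784824  -0.13299763  0.16969141] [ 0.1 -0.6 -0.3]
```

View pics/w9.png

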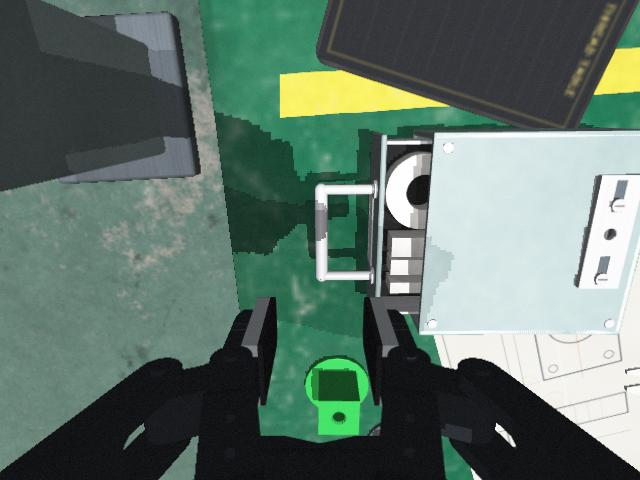

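The drawer is kicked out, with the handle bar at (320,230) and centre (0.4795, -0.1346). The fingers are partly open and centred on it. Descending to grip the bar.

```bash
python3 -m crank '[{"wx":0,"wy":0,"wz":0,"tx":0,"ty":0.033,"tz":0.5,"jaw":0.59},{"wx":0,"wy":0,"wz":0,"tx":0,"ty":0,"tz":0.7,"jaw":0.59},{"wx":0,"wy":0,"wz":0,"tx":0,"ty":0,"tz":0.7,"jaw":0.59},{"wx":0,"wy":0,"wz":0,"tx":0,"ty":0,"tz":0.7,"jaw":0.59},{"wx":0,"wy":0,"wz":0,"tx":0,"ty":0,"tz":0.4,"jaw":0.59},{"wx":0,"wy":0,"wz":0,"tx":0,"ty":0,"tz":0,"jaw":0.59}]'; python3 hd.py
```

```text
time_s: 21.53
eef_pos: [0.4784, -0.1345, 0.0775]
orientation: [-0.002, 0.728, 0.685, -0.001]
contact_force: [-1.5, -0.2, 0.9]
opening: 0.407
bar 1241 [[0.4747, -0.1522, 0.0454], [0.4794, -0.1342, 0.0482], [0.4838, -0.1177, 0.0497]]
front [0.5166286  0.53771483]
yrange [-0.1703 -0.1008] eef [ 0.47837274 -0.13446525  0.07750076] [-0.5 -0.8  0.5]
```

```bash
python3 -m crank '[{"wx":0,"wy":0,"wz":0,"tx":0,"ty":0,"tz":0.4,"jaw":0.59},{"wx":0,"wy":0,"wz":0,"tx":0,"ty":0,"tz":0.4,"jaw":0.59},{"wx":0,"wy":0,"wz":0,"tx":0,"ty":0,"tz":0.4,"jaw":0.59},{"wx":0,"wy":0,"wz":0,"tx":0,"ty":0,"tz":0.3,"jaw":0.59},{"wx":0,"wy":0,"wz":0,"tx":0,"ty":0,"tz":0,"jaw":0.59}]'
python3 -m crank '[{"wx":0,"wy":0,"wz":0,"tx":0,"ty":0,"tz":0,"jaw":1},{"wx":0,"wy":0,"wz":0,"tx":0,"ty":0,"tz":0,"jaw":1},{"wx":0,"wy":0,"wz":0,"tx":0,"ty":0,"tz":0,"jaw":1},{"wx":0,"wy":0,"wz":0,"tx":0,"ty":0,"tz":0,"jaw":1},{"wx":0,"wy":0,"wz":0,"tx":0,"ty":0,"tz":0,"jaw":1},{"wx":0,"wy":0,"wz":0,"tx":0,"ty":0,"tz":0,"jaw":1}]' 30
```

```text
time_s: 22.0
eef_pos: [0.4797, -0.1342, 0.0346]
orientation: [-0.001, 0.728, 0.686, -0.0]
contact_force: [-0.3, 0.2, -0.7]
opening: 0.412
time_s: 22.5
eef_pos: [0.4807, -0.1342, 0.0361]
orientation: [0.001, 0.728, 0.686, 0.0]
contact_force: [-0.9, -1.5, 6.1]
opening: 0.089
```

Bar gripped. Pulling along -ty.

```bash
python3 -m crank '[{"wx":0,"wy":0,"wz":0,"tx":0,"ty":-0.1,"tz":0,"jaw":1},{"wx":0,"wy":0,"wz":0,"tx":0,"ty":-0.1,"tz":0,"jaw":1},{"wx":0,"wy":0,"wz":0,"tx":0,"ty":-0.1,"tz":0,"jaw":1},{"wx":0,"wy":0,"wz":0,"tx":0,"ty":-0.1,"tz":0,"jaw":1},{"wx":0,"wy":0,"wz":0,"tx":0,"ty":-0.1,"tz":0,"jaw":1},{"wx":0,"wy":0,"wz":0,"tx":0,"ty":-0.1,"tz":0,"jaw":1},{"wx":0,"wy":0,"wz":0,"tx":0,"ty":-0.1,"tz":0,"jaw":1},{"wx":0,"wy":0,"wz":0,"tx":0,"ty":-0.1,"tz":0,"jaw":1},{"wx":0,"wy":0,"wz":0,"tx":0,"ty":-0.1,"tz":0,"jaw":1},{"wx":0,"wy":0,"wz":0,"tx":0,"ty":0,"tz":0,"jaw":1}]'
python3 -m crank '[{"wx":0,"wy":0,"wz":0,"tx":0,"ty":-0.05,"tz":0,"jaw":1},{"wx":0,"wy":0,"wz":0,"tx":0,"ty":-0.05,"tz":0,"jaw":1},{"wx":0,"wy":0,"wz":0,"tx":0,"ty":0,"tz":0,"jaw":1}]'
```

```text
time_s: 23.33
eef_pos: [0.4533, -0.1328, 0.0361]
orientation: [0.001, 0.728, 0.686, 0.0]
contact_force: [-2.1, -2.4, 7.3]
opening: 0.085
time_s: 23.58
eef_pos: [0.4507, -0.1327, 0.0361]
orientation: [0.001, 0.728, 0.686, 0.0]
contact_force: [-0.5, -3.2, 6.9]
opening: 0.085
```

```bash
python3 -m crank '[{"wx":0,"wy":0,"wz":0,"tx":0,"ty":-0.05,"tz":0,"jaw":1},{"wx":0,"wy":0,"wz":0,"tx":0,"ty":-0.05,"tz":0,"jaw":1},{"wx":0,"wy":0,"wz":0,"tx":0,"ty":0,"tz":0,"jaw":1}]'
```

```text
time_s: 23.83
eef_pos: [0.4477, -0.1326, 0.0361]
orientation: [0.001, 0.728, 0.686, 0.0]
contact_force: [0.2, -2.4, 6.6]
opening: 0.086
```

```bash
python3 -m crank '[{"wx":0,"wy":0,"wz":0,"tx":0,"ty":-0.05,"tz":0,"jaw":1},{"wx":0,"wy":0,"wz":0,"tx":0,"ty":-0.05,"tz":0,"jaw":1},{"wx":0,"wy":0,"wz":0,"tx":0,"ty":0,"tz":0,"jaw":1}]'
```

```text
time_s: 24.08
eef_pos: [0.4476, -0.1326, 0.0363]
orientation: [0.003, 0.728, 0.686, 0.002]
contact_force: [10.8, -1.7, -3.9]
opening: 0.085
```

Force rises to 11 N with no further motion: that is the stop. I'll relax, open partly, lift and check.

```bash
python3 -m crank '[{"wx":0,"wy":0,"wz":0,"tx":0,"ty":0.07,"tz":0,"jaw":0.6},{"wx":0,"wy":0,"wz":0,"tx":0,"ty":0,"tz":0,"jaw":0.6},{"wx":0,"wy":0,"wz":0,"tx":0,"ty":0,"tz":0,"jaw":0.6},{"wx":0,"wy":0,"wz":0,"tx":0,"ty":0,"tz":0,"jaw":0.6},{"wx":0,"wy":0,"wz":0,"tx":0,"ty":0,"tz":-0.3,"jaw":0.6},{"wx":0,"wy":0,"wz":0,"tx":0,"ty":0,"tz":-0.5,"jaw":0.6},{"wx":0,"wy":0,"wz":0,"tx":0,"ty":0,"tz":-0.8,"jaw":0.6},{"wx":0,"wy":0,"wz":0,"tx":0,"ty":0,"tz":-0.9,"jaw":0.6},{"wx":0,"wy":0,"wz":0,"tx":0,"ty":0,"tz":-0.9,"jaw":0.6},{"wx":0,"wy":0,"wz":0,"tx":0,"ty":0,"tz":-0.9,"jaw":0.6},{"wx":0,"wy":0,"wz":0,"tx":0,"ty":0,"tz":0,"jaw":0.6},{"wx":0,"wy":0,"wz":0,"tx":0,"ty":0,"tz":0,"jaw":0.6}]'; python3 hd.py
python3 - <<'E'
from h import *
im,d=robot.get_image("scene");save("fin.png",cv2.resize(im[130:300,300:500],(800,600)))
v,u=np.nonzero(d>0);P=world("scene",np.c_[u,v],d[v,u])
k=(abs(P[:,0]-.532)<.015)&(abs(P[:,1]+.445)<.015)&(P[:,2]>.065)&(P[:,2]<.12);print(k.sum(),P[k].mean(0),P[k].max(0))
for n in("oil_bottle","tape_roll","flange_part"):
    r=robot.trace(n,"scene");print(n,[(round(x["p"],2),np.round(x["uv"])) for x in r[:2]])
E
```

```text
time_s: 25.08
eef_pos: [0.4471, -0.1322, 0.1662]
orientation: [0.001, 0.728, 0.686, 0.001]
contact_force: [-0.3, 0.3, -0.8]
opening: 0.399
bar 643 [[0.4432, -0.1524, 0.0449], [0.4479, -0.1346, 0.0481], [0.4526, -0.1177, 0.0499]]
front [0.48499679 0.51315055]
yrange [-0.308  -0.0995] eef [ 0.44706419 -0.13219921  0.16623103] [-0.9  1.1  0.3]<stdin>:4: RuntimeWarning: Mean of empty slice.
  ret = um.true_divide(
Traceback (most recent call last):
ValueError: zero-size array to reduction operation maximum which has no identity
```

View pics/fin.png

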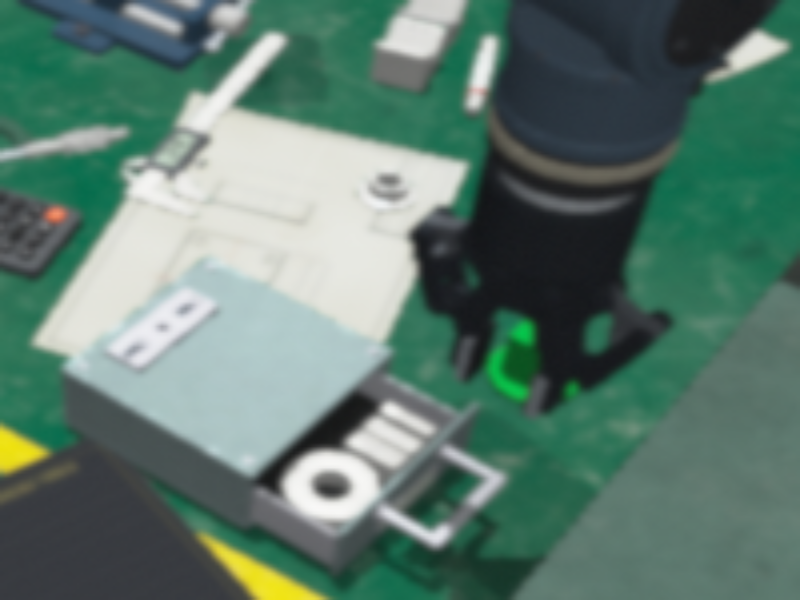

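The drawer is fully out, with its front moved about 54 mm, and the robot is clear. The arm hides the pin in this view, so I'll do one last top-camera check of the pin and bystanders and then hand in.

Run:
```python
from h import *
im,d=robot.get_image("top");v,u=np.nonzero(d>0);P=world("top",np.c_[u,v],d[v,u])
k=(abs(P[:,0]-.532)<.02)&(abs(P[:,1]+.447)<.02)&(P[:,2]>.065)&(P[:,2]<.12)
print("pin",k.sum(),P[k].mean(0).round(4) if k.any() else "hidden", P[k].max(0).round(3) if k.any() else "")
for n in("oil_bottle","tape_roll","flange_part"):
    print(n,[(round(x["p"],2),np.round(x["uv"])) for x in robot.trace(n,"top")[:2]])
robot.finish_job();print(robot.sense()["time_s"])
```

```text
pin 37 [ 0.5321 -0.447   0.0966] [ 0.539 -0.442  0.114]
oil_bottle [(0.6, array([198., 289.]))]
tape_roll [(0.46, array([325., 191.]))]
flange_part [(0.6, array([347., 256.]))]
the job is handed in; nothing more can be done
the job is handed in; nothing more can be done
```

The job is handed in: the latch was released with the pin, the pin is back in its stand, and the drawer is out at its stop. The clock read about 25 s of the 72 s limit.

- **Latch:** I took the pin from the large grey stand and fed its tip through the hole without touching the plate, about 6 mm to the +y side of the release point. The highest force reading while pressing was about 6.5 N. The drawer kicked out about 22 mm while I was still pressing.
- **Pin:** After release the wrist camera showed it upright with its top at z ≈ 0.107 m, the same as at the start. The final top view found it in the same place as in the first picture.
- **Drawer:** The pull ended against the stop, with 11 N and no further motion. The drawer front ended about 54 mm out, and the gripper was then opened and lifted clear.

**Checks that failed or disagreed:**
- The scene camera's view of the pin was blocked by the arm at the end.
- In the last top view the network put the "flange" on the chest and the tape about 15 px from its first position (low confidence, 0.46). I take both as false detections, because the arm never went near either. The flange shows unmoved in the last scene picture; I did not measure the tape again.
- The bottle's detection shifted by about 3 px.

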